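# Reset the solder corner of an electronics repair bench

### The arm

A 6-joint arm with a two-finger parallel gripper is mounted at the origin on the work surface. World frame = base frame: x ahead of the robot, y to its left, z up, the work surface at z = 0. Lengths are in m, angles in rad, forces in N, time in s.
With the tool pointing down it reaches from about 0.275 to 0.85 m from the base axis. Payload 5.2 kg.
Tool frame: the origin (TCP) lies at the very end of the fingers, on their centre line; the grasp point (between the pads) lies 19 mm behind it; z points along the fingers, y is the line along which they close (so a half turn about z gives the same grasp; the last joint's range is limited). The gripper opens to 85 mm and grips with 20 to 120 N. Pads are 22 mm wide; open, the fingers measure 114 mm over their backs; the gripper's body (76 mm by 85 mm) begins 54 mm behind the grasp point. The pads swing forward as they close: fully open they stand 13 mm farther back than shut.
Start: joints at [-1.358, 0.259, 1.535, -0, 1.348, -0.203], TCP at [0.222, -0.503, 0.231] pointing down, gripper open.
Joint ranges: [-3.14, 3.14], [-0.91, 2.08], [0.19, 2.58], [-1.22, 4.36], [0.22, 2.71], [-3.12, 3.12]. Speed limits (rad/s): [2.57, 2.57, 3.14, 3.14, 3.14, 3.14].

### API

Orientations are given as a rotation vector (axis times angle).
In Python, from bench import manip gives the robot as it stands. The module is installed in compiled form; this text tells all that it offers.
- The arm moves only by the tool play_rows, never from a script. Its argument "steps" is a list of rows, each a list of 2 entries, a list of its own where there are three numbers: the shift along the tool's x, y, z in mm, then the turn about the tool's z in rad. In form: [[[tx, ty, tz], turn], ...]. A call has 1 to 20 rows; each row shifts and turns the commanded pose from where the row before left it, along the tool's axes as they then stand; what a row does not reach is not made up. A row lasts 1/12 s, in which the tool goes at most 41.7 mm and 7.16 degrees, less where a joint would pass 70% of its speed; a pose out of reach is approached as far as the arm can. A call is refused whole if a number of a shift passes 41.7 or a number of a turn 0.125, either way. A call with a gripper value outside its range is refused whole. "fingers" is the closure, from 0 (fully open) to 1 (shut), set as the call begins (left out, the last holds). The fingers move at their own pace and stop on an object; "squeeze" is the grip in N (left out, the last holds). Time passes only in rows, so rows that do not move let the fingers close. It gives the time, the measured TCP pose, the force, the opening and the grip force at its end, in the units of the state.
- manip.state(): the state, without advancing time (a new reading comes with each control period).
- manip.get_image(name): name is "side" or "top"; returns (picture, depth): 420x560x3 uint8, red, green, blue; 420x560 float32, m along the optical axis (not along the pixel's ray), 0 where there is no reading.
- manip.camera_info(name): a dict with "fx", "fy", "cx", "cy" (pixels), "origin" and "orientation" of the camera in the world. Camera axes: x right, y down, z forward; pixel columns grow to the right and rows downward; lengths in m; the calibration is good to about 2 mm. A picture is of the moment at which its call begins. camera_info takes no time and is no camera call.
- manip.job_done(): hands the job in; it is judged then, once.
The state is a dict: "clock": time; "q": joint angles; "joint_velocities": joint speeds; "joint_efforts": joint torques, N m; "tcp_pos": TCP position; "ee_rot": TCP orientation; "ft_force": force on the tool from outside, world axes, zero at the start; "torque": the same for the moment, N m; "opening": opening from 0.0 (shut) to 1.0 (fully open); "grip_force": force on a finger pad.
Only numpy, scipy, OpenCV 4.12 (cv2) and the standard library are available. Lean on these libraries where they do the work, as an engineer would, in place of code of your own. Each camera call takes 0.05 s, during which the arm holds its last target. There are 200 camera calls.

### The job

Get the soldering corner ready for the next shift: take the spent red reel off its spindle and put it in the grey empties bin, and slide every full solder reel on the bench fully down onto the spindle of its own colour. Stand each loose hot-air nozzle upright in the rack socket that carries its colour label, screw the solvent bottle's cap down tight (clockwise), and leave everything else where it is.

Things in the scene. Friction and masses are not known exactly. Their poses are not given: they have to be found in the camera images.
- reel_red: full solder reel: silver wire between two red flanges, 54 mm across, 45 mm tall, 17 mm bore right through, 0.21 to 0.32 kg; grips like a plain 54 mm cylinder. Stands on one flange on the blue mat (3 mm thick). Origin at its middle on the bore's axis, 22.5 mm above its lower end; z along the bore. Always present
- reel_yellow: full solder reel: silver wire between two yellow flanges, 54 mm across, 45 mm tall, 17 mm bore right through, 0.21 to 0.32 kg; grips like a plain 54 mm cylinder. Stands on one flange on the blue mat (3 mm thick). Origin at its middle on the bore's axis, 22.5 mm above its lower end; z along the bore. May be absent (None)
- reel_green: full solder reel: silver wire between two green flanges, 54 mm across, 45 mm tall, 17 mm bore right through, 0.21 to 0.32 kg; grips like a plain 54 mm cylinder. Stands on one flange on the blue mat (3 mm thick). Origin at its middle on the bore's axis, 22.5 mm above its lower end; z along the bore. May be absent (None)
- spent_reel: spent reel: two red flanges (54 mm across, 5 mm thick) on a bare white hub (25 mm across), 45 mm tall, 17 mm bore, about 40 g; at the start it sits fully down on the red spindle. Origin at its middle, z along the bore
- spindle_red_seat (a point): seat of the red spindle: centre of the top face of its red foot (62 mm disc with a 32 mm boss on it), 16 mm above the table, on the spindle's axis, z up. The bright spindle is 12 mm thick and rises 58 mm above this point, its last 8 mm tapering to 4 mm. A reel fully home has its origin 22.5 mm above this point
- spindle_yellow_seat (a point): seat of the yellow spindle: centre of the top face of its yellow foot (62 mm disc with a 32 mm boss on it), 16 mm above the table, on the spindle's axis, z up. The bright spindle is 12 mm thick and rises 58 mm above this point, its last 8 mm tapering to 4 mm. A reel fully home has its origin 22.5 mm above this point
- spindle_green_seat (a point): seat of the green spindle: centre of the top face of its green foot (62 mm disc with a 32 mm boss on it), 16 mm above the table, on the spindle's axis, z up. The bright spindle is 12 mm thick and rises 58 mm above this point, its last 8 mm tapering to 4 mm. A reel fully home has its origin 22.5 mm above this point
- empties_bin: grey open bin for empty reels, 140 (x) x 160 (y) x 50 mm, walls and floor 4 mm, fixed; origin at the centre of its underside, axes along its sides
- reel_stand: fixed dark steel plate 70 (x) x 270 (y) x 8 mm carrying a row of three upright spindles 95 mm apart along its y; which colour stands where varies; origin at the centre of its underside
- nozzle_rack: fixed aluminium block 190 (x) x 62 (y) x 22 mm with three round sockets 58 mm apart along its x; origin at the centre of its underside
- nozzle_white: hot-air nozzle, collar coloured white: an upright steel sleeve 24 mm across and 38 mm high, with a thin outlet tube on top up to 56 mm, about 60 g; it stands on the table. Origin at the centre of its underside, z up to the outlet. May be absent (None)
- nozzle_orange: hot-air nozzle, collar coloured orange: an upright steel sleeve 24 mm across and 38 mm high, with a thin outlet tube on top up to 56 mm, about 60 g; it stands on the table. Origin at the centre of its underside, z up to the outlet. May be absent (None)
- nozzle_black: hot-air nozzle, collar coloured black: an upright steel sleeve 24 mm across and 38 mm high, with a thin outlet tube on top up to 56 mm, about 60 g; it stands on the table. Origin at the centre of its underside, z up to the outlet. May be absent (None)
- socket_white (a point): rack socket with the white label: centre of its floor, 10 mm above the table; round, 28 mm across, 12 mm deep, its white plate beside it on the rack's -y side; axes are the rack's. A nozzle fully home stands upright on this floor
- socket_orange (a point): rack socket with the orange label: centre of its floor, 10 mm above the table; round, 28 mm across, 12 mm deep, its orange plate beside it on the rack's -y side; axes are the rack's. A nozzle fully home stands upright on this floor
- socket_black (a point): rack socket with the black label: centre of its floor, 10 mm above the table; round, 28 mm across, 12 mm deep, its black plate beside it on the rack's -y side; axes are the rack's. A nozzle fully home stands upright on this floor
- solvent_bottle: white solvent bottle, 60 mm across, its shoulder sloping in from 80 mm up, neck 29 mm across above 92 mm, fixed in a heavy dark foot 90 mm across and 22 mm high; origin at the centre of the foot's underside
- cap_centre (a point): middle of the black ribbed screw cap, 38 mm across, 22 mm high (102 to 124 mm above the table), of the solvent bottle; the point turns with the cap, z up. A red line on the cap's top points along its -x; it stands over the red tab on the bottle's neck when the cap is tight
- solvent_cap (a joint): turn of the screw cap in rad: 0 is tight against its stop, larger is looser (counter-clockwise seen from above), 3.0 at most; it is captive, does not rise, and needs about 0.06 N m to turn; it stays where it is left
- multimeter: orange multimeter with a grey face, 85 x 170 x 45 mm, lying beyond the bin and the bottle; origin at the centre of its underside; not to be moved
- wool_tin: round dark tin of brass tip-cleaning wool, 58 mm across, 48 mm high with the wool, between the reel stand and the nozzle rack; origin at the centre of its underside; not to be moved
- flux_tin: low round green tin with a white lid, 46 mm across, 22 mm high, beyond the reel stand; origin at the centre of its underside; not to be moved
- dropper: small clear bottle with a yellow cap, 30 mm across, 75 mm tall; origin at the centre of its underside; not to be moved
- screw_box: flat white compartment box of screws, 80 x 130 x 28 mm, beyond the nozzle rack; origin at the centre of its underside; not to be moved

How it is judged:
By the outcome, as a careful person would: the job done as asked, in the order asked, and still so for the second after the job is handed in, with the robot touching nothing.
Of reel_yellow, reel_green only 1 to 2 are there at a start; the rules pass over those that are not, and their reading is None.
Of nozzle_white, nozzle_orange, nozzle_black only 2 to 3 are there at a start; the rules pass over those that are not, and their reading is None.
At some moment in a run one of reel_red, reel_yellow, reel_green may be knocked a few centimetres aside while the robot is not near it.
Once in a run the grip may slacken for a moment while it holds something.
It also fails if it takes over 210 s, if anything falls off the work surface, if the arm or the gripper's body presses on something with over 40 N, if the wrist force passes 120 N, or if a joint passes its speed limit or range.

## Working session

There is one attempt and no reset: what is moved stays moved. The work goes in short steps, Python scripts to look and compute and a tool call to move; the robot and the scene stay as the last step left them, time stands still between calls to the robot, and variables do not carry over. Pictures are saved under pics/ and viewed, at most 14 in all, crops included, and the job is handed in when it is done.

Besides the shell and the picture viewer there is one more tool, called as name(argument=value, ...), one argument or row to a line, values as JSON. play_rows: Moves the arm, as the interface text tells. Its arguments: {"type":"object","properties":{"steps":{"type":"array","items":{"type":"array"}},"fingers":{"type":"number"},"squeeze":{"type":"number"}},"required":["steps"]}

```bash
mkdir -p pics && python3 - <<'E'
from bench import manip
import cv2, numpy as np
np.set_printoptions(precision=4,suppress=True)
for n in("top","side"):
    im,d=manip.get_image(n); cv2.imwrite(f"pics/{n}0.png",im[:,:,::-1]); np.savez(f"{n}0.npz",im=im,d=d)
    print(n,manip.camera_info(n))
print(manip.state())
E
```

```text
top {'fx': 403.1040150210868, 'fy': 403.1040150210868, 'cx': 286.73187116306394, 'cy': 207.87464993366746, 'origin': array([ 0.525 , -0.0309,  1.1839]), 'orientation': array([-2.1686,  2.2192, -0.0659])}
side {'fx': 462.8129699534864, 'fy': 462.8129699534864, 'cx': 288.61149167983694, 'cy': 210.20102176943465, 'origin': array([0.4781, 0.9008, 1.0884]), 'orientation': array([-0.1644,  2.8798, -1.1428])}
{'clock': 0.1, 'q': array([-1.3578,  0.2593,  1.5359, -0.    ,  1.348 , -0.2028]), 'joint_velocities': array([ 0.0003, -0.0019, -0.0021, -0.0014, -0.0015,  0.0006]), 'joint_efforts': array([  0.0015, -44.697 , -29.1247,  -0.0003,   0.0064,  -0.    ]), 'tcp_pos': array([ 0.2221, -0.5027,  0.2306]), 'ee_rot': array([-3.0724, -0.6481,  0.    ]), 'ft_force': array([0.0255, 0.9956, 1.4012]), 'torque': array([-0.0646, -0.0256,  0.0487]), 'grip_force': 0.0, 'opening': 1.0022013107100178}
```

View pics/top0.png

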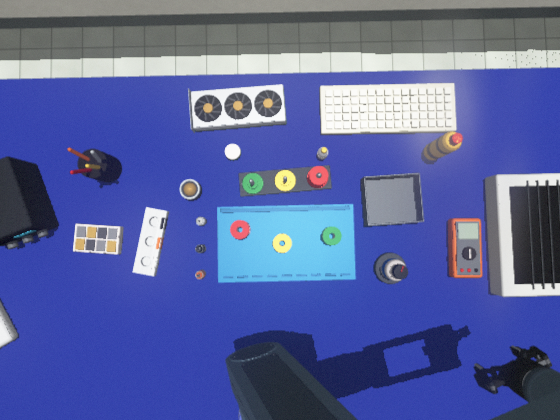

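View pics/side0.png

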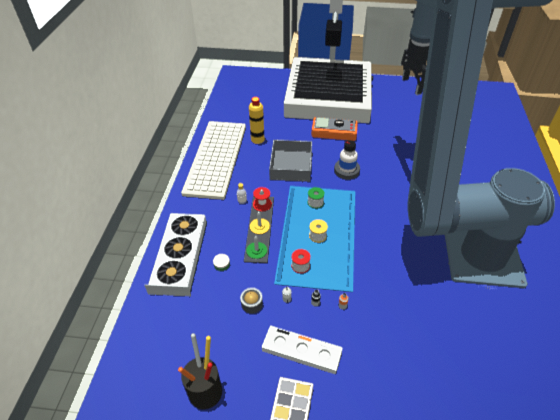

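The top view shows reels at red (240,230), yellow (282,243) and green (331,236). The spindles are at green (253,183), yellow (285,180) and red (318,176, with the spent reel on it). The nozzles are at (200,221/248/275), the rack at (151,241), the bin at (393,200) and the cap near (399,270).

```bash
cat > h.py <<'E'
import numpy as np, cv2
from scipy.spatial.transform import Rotation as R
from bench import manip
np.set_printoptions(precision=4,suppress=True)
def grab(n,tag=None):
    im,d=manip.get_image(n)
    if tag: np.savez(f"{n}{tag}.npz",im=im,d=d)
    return im,d
def ray(n,u,v):
    c=manip.camera_info(n); r=R.from_rotvec(c['orientation']).as_matrix()
    return np.array(c['origin']), r@np.array([(u-c['cx'])/c['fx'],(v-c['cy'])/c['fy'],1.])
def atz(n,u,v,z):
    o,k=ray(n,u,v); return o+k*(z-o[2])/k[2]
def atd(n,u,v,d):
    o,k=ray(n,u,v); return o+k*d
def two(uvt,uvs):
    o1,k1=ray("top",*uvt);o2,k2=ray("side",*uvs)
    A=np.stack([k1,-k2],1); t=np.linalg.lstsq(A,o2-o1,rcond=None)[0]
    p,q=o1+t[0]*k1,o2+t[1]*k2
    return (p+q)/2,np.linalg.norm(p-q)
def cloud(n,d):
    v,u=np.mgrid[0:420,0:560]
    o,_=ray(n,0,0); c=manip.camera_info(n); r=R.from_rotvec(c['orientation']).as_matrix()
    k=np.stack([(u-c['cx'])/c['fx'],(v-c['cy'])/c['fy'],np.ones_like(u,float)],-1)@r.T
    return o+k*d[...,None]
def crop(im,u0,v0,u1,v1,s,name):
    c=cv2.resize(im[v0:v1,u0:u1,::-1],None,fx=s,fy=s,interpolation=cv2.INTER_CUBIC); cv2.imwrite(f"pics/{name}.png",c)
E
python3 - <<'E'
from h import *
im=np.load("top0.npz");d=im['d'];im=im['im']
a=cv2.resize(im[165:295,125:225,::-1],None,fx=4,fy=4,interpolation=cv2.INTER_CUBIC)
b=cv2.resize(im[160:290,345:445,::-1],None,fx=4,fy=4,interpolation=cv2.INTER_CUBIC)
cv2.imwrite("pics/c1.png",np.hstack([a,b]))
P=cloud("top",d)
s=np.load("side0.npz");Ps=cloud("side",s['d'])
for nm,u,v in [("table",400,350),("redtop",231,230),("redbore",240,230),("yel",275,243),("grn",324,236),("spR",325,176),("mat",300,270)]:
    print(nm,P[v,u])
for nm,u,v in [("rackend",275,338),("table",320,380),("mat",330,270)]: print(nm,Ps[v,u])
# blobs in both
for nm,PP,I in(("top",P,im),("side",Ps,s['im'])):
    hsv=cv2.cvtColor(I,cv2.COLOR_RGB2HSV);H,S,V=[hsv[...,i].astype(int) for i in range(3)]
    for cn,m in (("red",((H<6)|(H>174))&(S>150)&(V>80)),("yel",(H>22)&(H<34)&(S>150)&(V>80)),("grn",(H>45)&(H<75)&(S>120)&(V>50))):
        m=m&(PP[...,2]>.005)&(PP[...,2]<.09)
        n,l,st,ce=cv2.connectedComponentsWithStats(m.astype(np.uint8))
        for i in range(1,n):
            if st[i,4]>40:
                q=PP[l==i]; print(nm,cn,st[i],ce[i],np.percentile(q,[3,97],axis=0).ravel())
E
```

```text
table [ 0.1735 -0.3533 -0.0024]
redtop [0.531  0.1232 0.0457]
redbore [0.5306 0.1028 0.0021]
yel [0.4916 0.0001 0.0449]
grn [ 0.5081 -0.1383  0.047 ]
spR [ 0.6756 -0.1442  0.0639]
mat [ 0.4106 -0.0697  0.0047]
rackend [0.5726 0.3435 0.0198]
table [ 0.4525  0.4297 -0.0003]
mat [0.4454 0.1063 0.004 ]
top grn [243 174  20  20 219] [251.6164 183.1735] [0.642  0.0411 0.007  0.6913 0.0884 0.0171]
top grn [323 227  18  18 199] [331.7889 235.4523] [ 0.4877 -0.1811  0.0419  0.5302 -0.1385  0.0499]
side red [253 188  19  23 284] [261.493  199.5106] [ 0.6528 -0.1459  0.0091  0.7027 -0.0986  0.0638]
side red [292 249  18  16 199] [300.5427 256.6181] [0.5095 0.0774 0.0431 0.5545 0.1238 0.051 ]
side yel [549 111  11  24 121] [555.3719 123.9091] [-0.3832 -0.6647  0.0066 -0.3573 -0.6239  0.0847]
side yel [250 219  20  15 210] [259.4095 226.1571] [ 0.645  -0.0573  0.0073  0.6992 -0.0048  0.0187]
side yel [310 221  17  13 151] [318.2781 226.6623] [ 0.4692 -0.0384  0.0431  0.5115  0.0047  0.0519]
side grn [308 188  16  11 130] [315.8077 193.0231] [ 0.4852 -0.1815  0.0427  0.5296 -0.1358  0.0508]
side grn [246 242  21  17 230] [256.4217 250.4696] [0.6389 0.0389 0.0072 0.6932 0.0904 0.0181]
```

View pics/c1.png

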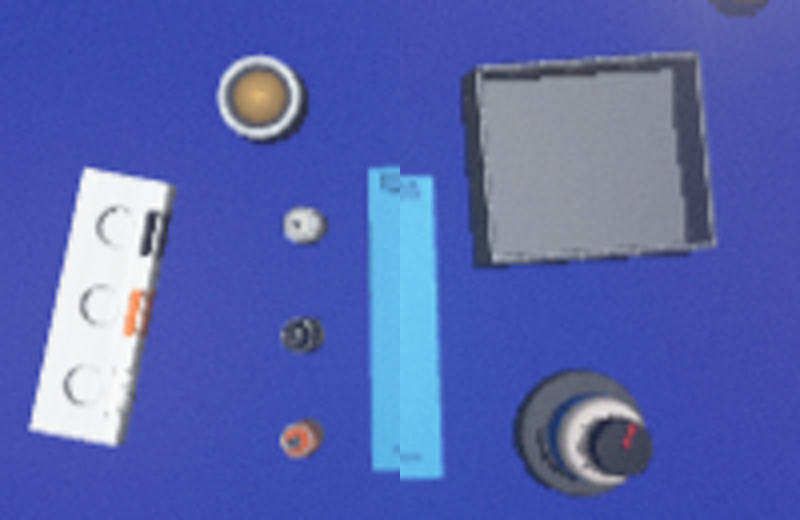

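The crop shows the rack sockets at black (154,222), orange (149.5,241) and white (146,261). The nozzles are at white (200.5,221), black (200.5,248.5) and orange (200,275). The cap is at about (400,271.5), with its red line pointing up and to the right.

```bash
cat >> h.py <<'E'
COL=dict(red=lambda H,S,V:((H<8)|(H>165))&(S>130)&(V>80),yel=lambda H,S,V:(H>18)&(H<36)&(S>110)&(V>80),grn=lambda H,S,V:(H>40)&(H<85)&(S>110)&(V>45))
def blobs(n,im,d,zlo,zhi,box=(.38,.75,-.25,.3),amin=60):
    P=cloud(n,d);hsv=cv2.cvtColor(im,cv2.COLOR_RGB2HSV).astype(int);out={}
    for c,f in COL.items():
        m=f(hsv[...,0],hsv[...,1],hsv[...,2])&(P[...,2]>zlo)&(P[...,2]<zhi)&(P[...,0]>box[0])&(P[...,0]<box[1])&(P[...,1]>box[2])&(P[...,1]<box[3])
        k,l,st,ce=cv2.connectedComponentsWithStats(m.astype(np.uint8))
        for i in range(1,k):
            if st[i,4]>amin:
                pts=cv2.findContours((l==i).astype(np.uint8),cv2.RETR_EXTERNAL,cv2.CHAIN_APPROX_NONE)[0][0]
                e=cv2.fitEllipse(cv2.convexHull(pts)) if len(pts)>5 else None
                out.setdefault(c,[]).append((np.array(e[0]),np.array(e[1]),np.median(P[l==i],0)))
    return out
def reels(zlo=.034,zhi=.058,tag=None,zt=.048):
    o={}
    for n in("top","side"):
        im,d=grab(n,tag); o[n]=blobs(n,im,d,zlo,zhi)
    for c in COL:
        for n in o:
            for e in o[n].get(c,[]): print(c,n,"px",e[0],"axes",e[1],"med",e[2],"atz",atz(n,*e[0],zt)[:2])
        for a in o["top"].get(c,[]):
            for b in o["side"].get(c,[]):
                p,g=two(a[0],b[0])
                if g<.01: print("   two",c,p,"gap",g)
E
python3 - <<'E'
from h import *
reels()
print("--spent"); reels(.05,.08,zt=.061)
print("--feet"); reels(.006,.026,zt=.016)
S=dict(black=(153.8,221.8),orange=(149.7,241.3),white=(145.8,261.2))
for k,v in S.items(): print("sock",k,atz("top",*v,.022))
for k,v in dict(white=(200.8,221.3),black=(200.3,248.7),orange=(199.7,274.8)).items(): print("noz",k,atz("top",*v,.05))
print("cap",atz("top",400,271.7,.124)); print("bin",atz("top",393,199.5,.05))
print("drop",atz("top",323,152,.075), "wool",atz("top",190,189,.048))
im=np.load("side0.npz")['im']
a=cv2.resize(im[280:375,255:355,::-1],None,fx=4,fy=4,interpolation=cv2.INTER_CUBIC)
b=cv2.resize(im[130:225,290:390,::-1],None,fx=4,fy=4,interpolation=cv2.INTER_CUBIC)
cv2.imwrite("pics/c2.png",np.hstack([a,b]))
E
```

```text
red top px [239.3682 229.1408] axes [17.7086 18.0487] med [0.5329 0.1001 0.0467] atz [0.5329 0.0994]
red side px [300.5163 256.5196] axes [15.164 18.279] med [0.5317 0.1007 0.0472] atz [0.5319 0.1014]
   two red [0.5324 0.0996 0.0456] gap 0.0008852622787091841
yel side px [318.0767 226.5038] axes [13.7113 17.268 ] med [ 0.49   -0.0173  0.0474] atz [ 0.4904 -0.0167]
yel side px [250.8859 297.0573] axes [11.2662 13.141 ] med [0.6493 0.2466 0.0432] atz [0.6485 0.2493]
grn top px [331.4903 235.3109] axes [18.3094 18.4675] med [ 0.5101 -0.1594  0.0468] atz [ 0.5095 -0.1593]
grn side px [315.7461 192.8784] axes [11.7081 16.2233] med [ 0.5084 -0.1587  0.0471] atz [ 0.5078 -0.1588]
   two grn [ 0.5087 -0.1594  0.0474] gap 0.0017588201758784521
--spent
red top px [318.0706 174.8287] axes [18.6608 18.8427] med [ 0.6798 -0.1249  0.0594] atz [ 0.6797 -0.1252]
red side px [261.2184 193.3154] axes [12.6025 16.6733] med [ 0.6773 -0.123   0.0593] atz [ 0.6783 -0.1237]
   two red [ 0.6793 -0.1253  0.0594] gap 0.0013336550714683573
--feet
red side px [261.7742 203.6365] axes [14.4314 18.7551] med [ 0.
[... 202 characters left out ...]
 med [ 0.6686 -0.0266  0.012 ] atz [ 0.6705 -0.027 ]
   two yel [ 0.6725 -0.0317  0.0107] gap 0.0021708885627204494
grn top px [252.3367 182.9877] axes [19.9839 20.2091] med [0.6654 0.0619 0.0114] atz [0.6664 0.0631]
grn side px [256.3062 249.9043] axes [16.3216 20.7144] med [0.6629 0.0679 0.0122] atz [0.6652 0.0675]
   two grn [0.6665 0.0635 0.0109] gap 0.0009405853876500586
sock black [0.5598 0.3482 0.022 ]
sock orange [0.5041 0.3602 0.022 ]
sock white [0.4476 0.3716 0.022 ]
noz white [0.5574 0.2071 0.05  ]
noz black [0.4807 0.2094 0.05  ]
noz orange [0.4082 0.2118 0.05  ]
cap [ 0.4116 -0.3268  0.124 ]
bin [ 0.6064 -0.3357  0.05  ]
drop [ 0.7413 -0.1394  0.075 ] wool [0.6495 0.2371 0.048 ]
```

View pics/c2.png

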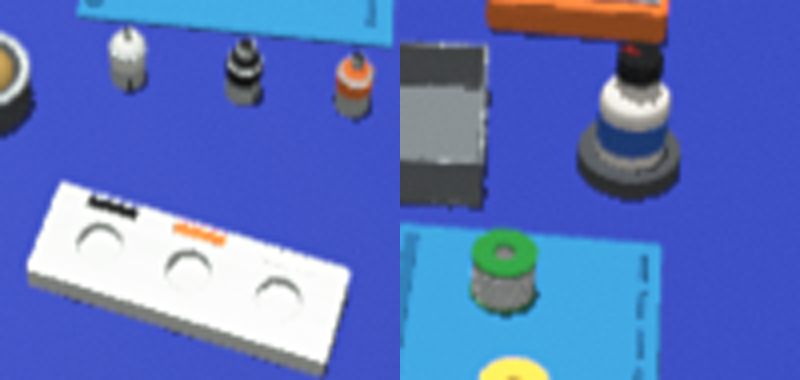

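play_rows(
  steps=[
    [[0, 0, 0], 0.104],
    [[0, 0, 0], 0.104],
    [[0, 0, 0], 0.104],
    [[0, 0, 0], 0.104],
    [[30.5, -25.2, 0], 0],
    [[30.5, -25.2, 0], 0],
    [[30.5, -25.2, 0], 0],
    [[30.5, -25.2, 0], 0],
    [[30.5, -25.2, 0], 0],
    [[30.5, -25.2, 0], 0],
    [[30.5, -25.2, 0], 0],
    [[30.5, -25.2, 0], 0],
    [[30.5, -25.2, 0], 0],
    [[30.5, -25.2, 0], 0],
    [[30.5, -25.2, 0], 0],
    [[30.5, -25.2, 0], 0],
    [[30.5, -25.2, 0], 0],
    [[30.5, -25.2, 0], 0],
    [[30.5, -25.2, 0], 0],
    [[0, 0, 0], 0],
  ],
  fingers=0,
)

```text
clock: 2.07
tcp_pos: [0.6839, -0.1194, 0.2299]
ee_rot: [-3.139, -0.008, -0.003]
ft_force: [-1.8, -0.1, -0.3]
opening: 1.002
grip_force: 0.0
```

play_rows(
  steps=[
    [[-5, 5, 30], 0],
    [[0, 0, 30], 0],
    [[0, 0, 30], 0],
    [[0, 0, 30], 0],
    [[0, 0, 0], 0],
    [[0, 0, 0], 0],
  ],
)

```text
clock: 2.57
tcp_pos: [0.6734, -0.1299, 0.1096]
ee_rot: [-3.14, 0.0, 0.007]
ft_force: [0.2, 0.4, 1.0]
opening: 1.001
grip_force: 0.0
```

play_rows(
  steps=[
    [[4.5, -4.7, 20], 0],
    [[0, 0, 25], 0],
    [[0, 0, 25], 0],
    [[0, 0, 0], 0],
    [[0, 0, 0], 0],
    [[0, 0, 0], 0],
  ],
)

```text
clock: 3.07
tcp_pos: [0.6811, -0.1263, 0.0443]
ee_rot: [3.14, -0.0, 0.006]
ft_force: [0.3, 0.6, 1.0]
opening: 1.002
grip_force: 0.0
```

play_rows(
  steps=[
    [[0, 0, 0], 0],
    [[0, 0, 0], 0],
    [[0, 0, 0], 0],
    [[0, 0, 0], 0],
    [[0, 0, 0], 0],
    [[0, 0, 0], 0],
    [[0, 0, 0], 0],
    [[0, 0, 0], 0],
  ],
  fingers=1,
  squeeze=35,
)

```text
clock: 3.73
tcp_pos: [0.6803, -0.126, 0.0434]
ee_rot: [3.14, -0.0, 0.005]
ft_force: [-0.7, -0.6, 5.5]
opening: 0.603
grip_force: 35.8
```

play_rows(
  steps=[
    [[0, 0, -8], 0],
    [[0, 0, -15], 0],
    [[0, 0, -20], 0],
    [[0, 0, -20], 0],
    [[0, 0, -20], 0],
    [[0, 0, -20], 0],
    [[0, 0, -10], 0],
    [[0, 0, 0], 0],
    [[0, 0, 0], 0],
  ],
)

```text
clock: 4.48
tcp_pos: [0.6793, -0.1255, 0.1547]
ee_rot: [3.141, -0.0, 0.001]
ft_force: [-0.6, -0.3, -1.0]
opening: 0.603
grip_force: 36.6
```

```bash
python3 - <<'E'
from h import *
im,d=grab("side"); s=manip.state(); print(s['opening'],s['grip_force'],s['tcp_pos'])
crop(im,200,80,360,220,5,"s1")
E
```

```text
0.602939507598908 36.60733142634854 [ 0.6787 -0.1253  0.1534]
```

View pics/s1.png

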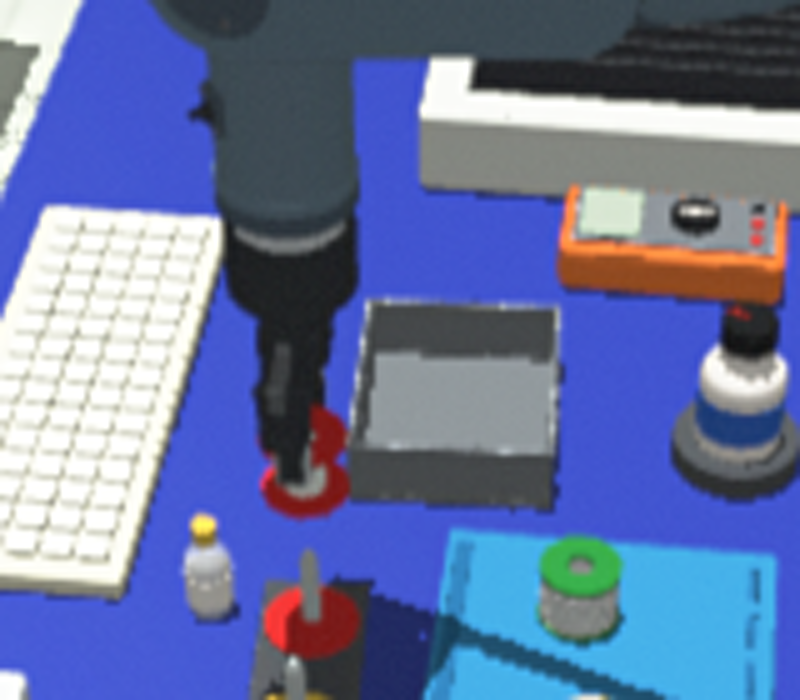

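play_rows(
  steps=[
    [[-12.2, 35, 0], 0],
    [[-12.2, 35, 0], 0],
    [[-12.2, 35, 0], 0],
    [[-12.2, 35, 0], 0],
    [[-12.2, 35, 0], 0],
    [[-12.2, 35, 0], 0],
    [[0, 0, 10], 0],
    [[0, 0, 30], 0],
    [[0, 0, 30], 0],
    [[0, 0, 30], 0],
    [[0, 0, 10], 0],
    [[0, 0, 4], 0],
    [[0, 0, 0], 0],
    [[0, 0, 0], 0],
  ],
)

```text
clock: 5.7
tcp_pos: [0.6069, -0.3359, 0.0414]
ee_rot: [3.141, 0.0, 0.002]
ft_force: [0.3, -0.5, 0.5]
opening: 0.601
grip_force: 36.7
```

play_rows(
  steps=[
    [[0, 0, 0], 0],
    [[0, 0, 0], 0],
    [[0, 0, 0], 0],
    [[0, 0, 0], 0],
  ],
  fingers=0.05,
)

```text
clock: 6.03
tcp_pos: [0.6065, -0.3358, 0.0415]
ee_rot: [3.14, -0.0, 0.002]
ft_force: [-0.3, 0.3, -0.3]
opening: 0.949
grip_force: 0.0
```

play_rows(
  steps=[
    [[0, 0, -10], 0],
    [[0, 0, -30], 0],
    [[0, 0, -40], 0],
    [[0, 0, -40], 0],
    [[0, 0, -40], 0],
    [[0, 0, -20], 0],
    [[0, 0, 0], 0],
  ],
  fingers=0,
)

```text
clock: 6.62
tcp_pos: [0.6085, -0.3373, 0.2292]
ee_rot: [3.133, -0.0, 0.017]
ft_force: [0.6, -0.7, 0.8]
opening: 1.003
grip_force: 0.0
```

```bash
python3 - <<'E'
from h import *
reels()
im,d=grab("side"); P=cloud("side",d)
m=COL['red'](*[cv2.cvtColor(im,cv2.COLOR_RGB2HSV).astype(int)[...,i] for i in range(3)])&(P[...,1]<-.2)&(P[...,1]>-.45)&(P[...,0]>.5)&(P[...,2]<.1)
print("bin red",m.sum(),np.median(P[m],0),P[m].min(0),P[m].max(0))
# foot red now
for n in("top","side"):
    im,d=grab(n)
    for z,b in((.006,blobs(n,im,d,.006,.026)),):
        print(n,[(e[0],e[1],atz(n,*e[0],.012)) for e in b.get('red',[])])
print(manip.state()['tcp_pos'],manip.state()['q'])
E
```

```text
red top px [239.3682 229.1408] axes [17.7086 18.0487] med [0.5329 0.1003 0.0469] atz [0.5329 0.0994]
red side px [300.5163 256.5196] axes [15.164 18.279] med [0.5316 0.101  0.0472] atz [0.5319 0.1014]
   two red [0.5324 0.0996 0.0456] gap 0.0008852622787091841
yel side px [318.0767 226.5038] axes [13.7113 17.268 ] med [ 0.4907 -0.0171  0.0474] atz [ 0.4904 -0.0167]
yel side px [250.8501 297.1479] axes [11.4964 13.1073] med [0.6497 0.2469 0.043 ] atz [0.6486 0.2496]
grn top px [331.4938 235.2729] axes [18.2031 18.5184] med [ 0.51   -0.1588  0.0465] atz [ 0.5097 -0.1593]
grn side px [315.6687 192.8866] axes [11.4693 16.2551] med [ 0.5085 -0.159   0.0469] atz [ 0.508  -0.1587]
   two grn [ 0.5088 -0.1594  0.0473] gap 0.0016183085938352504
bin red 192 [ 0.6074 -0.3312  0.0457] [ 0.5808 -0.4135  0.0021] [ 0.6358 -0.3071  0.0552]
top [(array([316.9009, 177.1673]), array([20.2543, 20.6932]), array([ 0.6797, -0.1257,  0.012 ]))]
side [(array([261.829 , 203.7624]), array([14.2733, 18.8454]), array([ 0.6785, -0.1252,  0.012 ]))]
[ 0.6052 -0.3349  0.2186] [-0.6663  0.5261  1.1654  0.      1.4534  0.9047]
```

The spent reel is in the bin and both sight lines to the loose red reel agree, so I'll pick that up next.

play_rows(
  steps=[
    [[-6.7, -39.6, 0], 0],
    [[-6.7, -39.6, 0], 0],
    [[-6.7, -39.6, 0], 0],
    [[-6.7, -39.6, 0], 0],
    [[-6.7, -39.6, 0], 0],
    [[-6.7, -39.6, 0], 0],
    [[-6.7, -39.6, 0], 0],
    [[-6.7, -39.6, 0], 0],
    [[-6.7, -39.6, 0], 0],
    [[-6.7, -39.6, 0], 0],
    [[-6.7, -39.6, 0], 0],
    [[0, 0, 20], 0],
    [[0, 0, 40], 0],
    [[0, 0, 40], 0],
    [[0, 0, 40], 0],
    [[0, 0, 30], 0],
    [[0, 0, 20], 0],
    [[0, 0, 14], 0],
    [[0, 0, 0], 0],
    [[0, 0, 0], 0],
  ],
)

```text
clock: 8.53
tcp_pos: [0.5308, 0.1001, 0.0148]
ee_rot: [-3.142, 0.0, 0.007]
ft_force: [0.3, -0.2, 0.9]
opening: 0.999
grip_force: 0.0
```

play_rows(
  steps=[
    [[0, 0, 0], 0],
    [[0, 0, 0], 0],
    [[0, 0, 0], 0],
    [[0, 0, 0], 0],
    [[0, 0, 0], 0],
    [[0, 0, 0], 0],
    [[0, 0, 0], 0],
  ],
  fingers=1,
  squeeze=60,
)

```text
clock: 9.12
tcp_pos: [0.5334, 0.1, 0.018]
ee_rot: [3.141, -0.0, 0.004]
ft_force: [-1.1, -0.8, 5.7]
opening: 0.618
grip_force: 62.6
```

play_rows(
  steps=[
    [[0, 0, -8], 0],
    [[0, 0, -20], 0],
    [[0, 0, -30], 0],
    [[0, 0, -30], 0],
    [[0, 0, -22], 0],
    [[0, 0, -10], 0],
    [[0, 0, 0], 0],
    [[0, 0, 0], 0],
  ],
)

```text
clock: 9.78
tcp_pos: [0.5321, 0.1001, 0.1362]
ee_rot: [-3.142, 0.0, -0.001]
ft_force: [-0.4, 0.0, -2.1]
opening: 0.618
grip_force: 63.4
```

play_rows(
  steps=[
    [[21, 32.2, 0], 0],
    [[21, 32.2, 0], 0],
    [[21, 32.2, 0], 0],
    [[21, 32.2, 0], 0],
    [[21, 32.2, 0], 0],
    [[21, 32.2, 0], 0],
    [[21, 32.3, 0], 0],
    [[0, 0, 0], 0],
    [[0, 0, 0], 0],
    [[0, 0, 20], 0],
    [[0, 0, 15], 0],
    [[0, 0, 10], 0],
    [[0, 0, 10], 0],
    [[0, 0, 0], 0],
    [[0, 0, 0], 0],
  ],
)

```text
clock: 11.03
tcp_pos: [0.6788, -0.1247, 0.0806]
ee_rot: [-3.141, -0.001, 0.003]
ft_force: [0.6, -0.7, -2.1]
opening: 0.615
grip_force: 63.7
```

```bash
python3 - <<'E'
from h import *
im,d=grab("side"); s=manip.state(); print(s['opening'],s['grip_force'],s['tcp_pos'],s['ft_force'])
im2,_=grab("top")
a=cv2.resize(im[140:240,220:310,::-1],None,fx=4,fy=4,interpolation=cv2.INTER_CUBIC)
b=cv2.resize(im2[130:230,260:350,::-1],None,fx=4,fy=4,interpolation=cv2.INTER_CUBIC)
cv2.imwrite("pics/s2.png",np.hstack([a,b]))
E
```

```text
0.6188386100477129 63.75446442514658 [ 0.6793 -0.1249  0.0815] [-0.031  -0.7829 -1.5149]
```

View pics/s2.png

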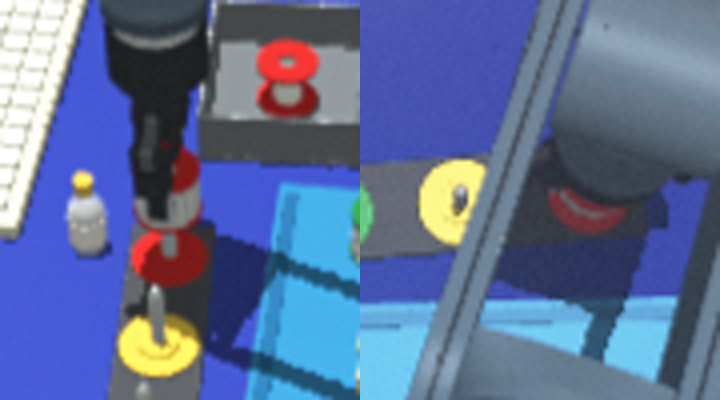

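Side view: the reel is held level just over the red spindle, centred on it, and the spent reel stands in the bin. I'll lower it.

play_rows(
  steps=[
    [[0, 0, 10], 0],
    [[0, 0, 12], 0],
    [[0, 0, 12], 0],
    [[0, 0, 10], 0],
    [[0, 0, 3], 0],
    [[0, 0, 2], 0],
    [[0, 0, 0], 0],
    [[0, 0, 0], 0],
  ],
)

```text
clock: 11.8
tcp_pos: [0.6796, -0.1255, 0.0324]
ee_rot: [3.141, -0.0, 0.001]
ft_force: [0.3, 0.5, -2.4]
opening: 0.621
grip_force: 63.8
```

play_rows(
  steps=[
    [[0, 0, 0], 0],
    [[0, 0, 0], 0],
    [[0, 0, 0], 0],
    [[0, 0, 0], 0],
  ],
  fingers=0.1,
)

```text
clock: 12.13
tcp_pos: [0.6798, -0.1256, 0.0329]
ee_rot: [3.141, -0.0, 0.002]
ft_force: [-0.6, 0.4, -0.3]
opening: 0.904
grip_force: 0.0
```

play_rows(
  steps=[
    [[0, 0, -10], 0],
    [[0, 0, -30], 0],
    [[0, 0, -40], 0],
    [[0, 0, -40], 0],
    [[0, 0, -40], 0],
    [[0, 0, -20], 0],
    [[0, 0, 0], 0],
  ],
  fingers=0,
)

```text
clock: 12.72
tcp_pos: [0.6824, -0.1264, 0.2211]
ee_rot: [3.137, 0.0, 0.02]
ft_force: [0.6, -0.6, -0.8]
opening: 1.0
grip_force: 0.0
```

```bash
python3 - <<'E'
from h import *
reels()
print("--home"); reels(.05,.075,zt=.061)
im,d=grab("top"); print([atz("top",u,v,.048) for u,v in((282.3,243),)])
print(manip.state()['tcp_pos'])
E
```

```text
yel side px [318.0238 226.3585] axes [13.4491 16.8026] med [ 0.4907 -0.0192  0.0474] atz [ 0.4906 -0.0173]
yel side px [250.8501 297.1479] axes [11.4964 13.1073] med [0.6491 0.2465 0.0424] atz [0.6486 0.2496]
grn top px [331.2148 233.4964] axes [14.2277 17.2053] med [ 0.5193 -0.1585  0.0465] atz [ 0.5147 -0.1587]
grn side px [315.8214 192.8781] axes [11.6476 16.1261] med [ 0.5081 -0.1602  0.0475] atz [ 0.5075 -0.1588]
   two grn [ 0.5111 -0.1588  0.0478] gap 0.007131877045556716
--home
red top px [317.8337 175.5069] axes [15.5064 18.5634] med [ 0.6764 -0.12    0.0597] atz [ 0.6778 -0.1245]
red side px [261.196  193.3725] axes [11.552  16.2511] med [ 0.6784 -0.1224  0.0604] atz [ 0.6783 -0.1235]
   two red [ 0.6783 -0.1245  0.0599] gap 0.000548488285632895
[array([ 0.4912, -0.0205,  0.048 ])]
[ 0.6784 -0.1251  0.2106]
```

play_rows(
  steps=[
    [[-34, 6.7, 0], 0],
    [[-34, 6.7, 0], 0],
    [[-34, 6.7, 0], 0],
    [[-34, 6.7, 0], 0],
    [[-34, 6.7, 0], 0],
    [[0, 0, 16], 0],
    [[0, 0, 40], 0],
    [[0, 0, 40], 0],
    [[0, 0, 40], 0],
    [[0, 0, 30], 0],
    [[0, 0, 20], 0],
    [[0, 0, 10], 0],
    [[0, 0, 0], 0],
    [[0, 0, 0], 0],
  ],
)

```text
clock: 14.13
tcp_pos: [0.5091, -0.1587, 0.016]
ee_rot: [-3.141, 0.0, 0.002]
ft_force: [0.2, 0.4, 0.2]
opening: 1.001
grip_force: 0.0
```

play_rows(
  steps=[
    [[0, 0, 0], 0],
    [[0, 0, 0], 0],
    [[0, 0, 0], 0],
    [[0, 0, 0], 0],
    [[0, 0, 0], 0],
    [[0, 0, 0], 0],
    [[0, 0, 0], 0],
  ],
  fingers=1,
  squeeze=60,
)

```text
clock: 14.72
tcp_pos: [0.5105, -0.1595, 0.0184]
ee_rot: [3.14, 0.0, 0.005]
ft_force: [-0.8, -0.4, 7.4]
opening: 0.616
grip_force: 62.2
```

play_rows(
  steps=[
    [[0, 0, -8], 0],
    [[0, 0, -20], 0],
    [[0, 0, -30], 0],
    [[0, 0, -30], 0],
    [[0, 0, -22], 0],
    [[0, 0, -10], 0],
    [[0, 0, 0], 0],
    [[0, 0, 0], 0],
  ],
)

```text
clock: 15.38
tcp_pos: [0.5091, -0.1587, 0.1363]
ee_rot: [3.141, -0.0, 0.001]
ft_force: [-0.5, -0.0, -3.0]
opening: 0.613
grip_force: 63.5
```

play_rows(
  steps=[
    [[22.5, -31.8, 0], 0],
    [[22.5, -31.8, 0], 0],
    [[22.5, -31.8, 0], 0],
    [[22.5, -31.8, 0], 0],
    [[22.5, -31.8, 0], 0],
    [[22.5, -31.8, 0], 0],
    [[22.5, -31.8, 0], 0],
    [[0, 0, 0], 0],
    [[0, 0, 0], 0],
    [[0, 0, 20], 0],
    [[0, 0, 15], 0],
    [[0, 0, 10], 0],
    [[0, 0, 10], 0],
    [[0, 0, 0], 0],
    [[0, 0, 0], 0],
  ],
)

```text
clock: 16.63
tcp_pos: [0.6663, 0.063, 0.0806]
ee_rot: [3.142, -0.002, -0.003]
ft_force: [-0.3, 1.0, -1.5]
opening: 0.616
grip_force: 63.9
```

```bash
python3 - <<'E'
from h import *
im,d=grab("side"); s=manip.state(); print(s['opening'],s['grip_force'],s['tcp_pos'],s['ft_force'])
im2,_=grab("top")
a=cv2.resize(im[170:290,210:310,::-1],None,fx=4,fy=4,interpolation=cv2.INTER_CUBIC)
b=cv2.resize(im2[130:250,210:310,::-1],None,fx=4,fy=4,interpolation=cv2.INTER_CUBIC)
cv2.imwrite("pics/s3.png",np.hstack([a,b]))
E
```

```text
0.6175617753900047 63.88122858479619 [0.6667 0.0631 0.0815] [-0.5583 -0.5068 -1.5815]
```

View pics/s3.png

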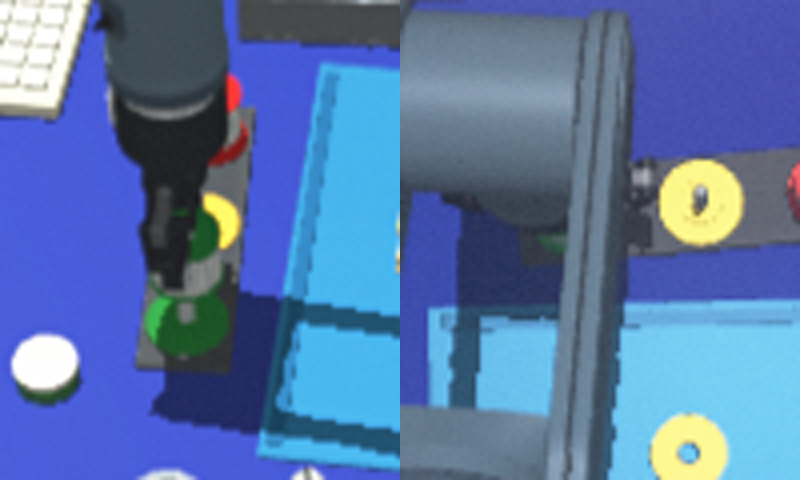

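The held green reel is centred over the green spindle. The yellow reel is at (282.3,243.2), so it hasn't moved.

play_rows(
  steps=[
    [[0, 0, 10], 0],
    [[0, 0, 12], 0],
    [[0, 0, 12], 0],
    [[0, 0, 10], 0],
    [[0, 0, 3], 0],
    [[0, 0, 2], 0],
    [[0, 0, 0], 0],
    [[0, 0, 0], 0],
  ],
)

```text
clock: 17.4
tcp_pos: [0.6669, 0.0637, 0.0322]
ee_rot: [-3.142, 0.0, -0.0]
ft_force: [0.1, 0.6, -2.1]
opening: 0.618
grip_force: 63.9
```

play_rows(
  steps=[
    [[0, 0, 0], 0],
    [[0, 0, 0], 0],
    [[0, 0, 0], 0],
    [[0, 0, 0], 0],
  ],
  fingers=0.1,
)

```text
clock: 17.73
tcp_pos: [0.6673, 0.0637, 0.0328]
ee_rot: [3.142, -0.0, 0.002]
ft_force: [0.0, -0.1, 0.6]
opening: 0.901
grip_force: 0.0
```

play_rows(
  steps=[
    [[0, 0, -10], 0],
    [[0, 0, -30], 0],
    [[0, 0, -40], 0],
    [[0, 0, -40], 0],
    [[0, 0, -40], 0],
    [[0, 0, -20], 0],
    [[0, 0, 0], 0],
  ],
  fingers=0,
)

```text
clock: 18.32
tcp_pos: [0.6701, 0.0636, 0.2209]
ee_rot: [3.141, -0.0, 0.021]
ft_force: [0.2, -0.3, 0.3]
opening: 1.0
grip_force: 0.0
```

```bash
python3 - <<'E'
from h import *
reels()
print("--home"); reels(.05,.075,zt=.061)
print(manip.state()['tcp_pos'])
E
```

```text
yel side px [318.0767 226.5038] axes [13.7113 17.268 ] med [ 0.4897 -0.0172  0.0471] atz [ 0.4904 -0.0167]
yel side px [250.8979 297.2333] axes [11.1869 13.1962] med [0.649  0.2472 0.0427] atz [0.6484 0.2499]
--home
red top px [317.9475 174.8517] axes [18.5511 18.6476] med [ 0.6799 -0.1248  0.0596] atz [ 0.6797 -0.1248]
red side px [261.4523 193.3407] axes [11.9708 15.85  ] med [ 0.6753 -0.1215  0.0602] atz [ 0.6775 -0.1237]
   two red [ 0.6788 -0.125   0.0598] gap 0.002040845692856018
grn side px [255.8766 239.3691] axes [13.7248 18.3078] med [0.6651 0.0653 0.0607] atz [0.6647 0.0645]
[0.666  0.0638 0.2113]
```

play_rows(
  steps=[
    [[-35.1, 16.5, 0], 0],
    [[-35.1, 16.5, 0], 0],
    [[-35.1, 16.5, 0], 0],
    [[-35.1, 16.5, 0], 0],
    [[-35.1, 16.5, 0], 0],
    [[0, 0, 16], 0],
    [[0, 0, 40], 0],
    [[0, 0, 40], 0],
    [[0, 0, 40], 0],
    [[0, 0, 30], 0],
    [[0, 0, 20], 0],
    [[0, 0, 10], 0],
    [[0, 0, 0], 0],
    [[0, 0, 0], 0],
  ],
)

```text
clock: 19.68
tcp_pos: [0.4909, -0.0186, 0.0159]
ee_rot: [-3.141, 0.0, 0.003]
ft_force: [-0.3, 0.2, 0.0]
opening: 0.998
grip_force: 0.0
```

play_rows(
  steps=[
    [[0, 0, 0], 0],
    [[0, 0, 0], 0],
    [[0, 0, 0], 0],
    [[0, 0, 0], 0],
    [[0, 0, 0], 0],
    [[0, 0, 0], 0],
    [[0, 0, 0], 0],
  ],
  fingers=1,
  squeeze=60,
)

```text
clock: 20.27
tcp_pos: [0.4926, -0.0192, 0.0182]
ee_rot: [3.14, -0.0, 0.005]
ft_force: [-1.6, -0.1, 7.1]
opening: 0.614
grip_force: 62.0
```

play_rows(
  steps=[
    [[0, 0, -8], 0],
    [[0, 0, -20], 0],
    [[0, 0, -30], 0],
    [[0, 0, -30], 0],
    [[0, 0, -22], 0],
    [[0, 0, -10], 0],
    [[0, 0, 0], 0],
    [[0, 0, 0], 0],
  ],
)

```text
clock: 20.93
tcp_pos: [0.4911, -0.0187, 0.1363]
ee_rot: [3.141, -0.0, 0.001]
ft_force: [-0.6, 0.3, -3.0]
opening: 0.617
grip_force: 63.7
```

play_rows(
  steps=[
    [[36.3, 2.4, 0], 0],
    [[36.3, 2.4, 0], 0],
    [[36.3, 2.4, 0], 0],
    [[36.3, 2.4, 0], 0],
    [[36.3, 2.4, 0], 0],
    [[0, 0, 0], 0],
    [[0, 0, 0], 0],
    [[0, 0, 20], 0],
    [[0, 0, 15], 0],
    [[0, 0, 10], 0],
    [[0, 0, 10], 0],
    [[0, 0, 0], 0],
    [[0, 0, 0], 0],
  ],
)

```text
clock: 22.02
tcp_pos: [0.6721, -0.0308, 0.0808]
ee_rot: [-3.141, 0.0, 0.003]
ft_force: [-0.2, -0.3, -2.6]
opening: 0.617
grip_force: 63.9
```

```bash
python3 - <<'E'
from h import *
im,d=grab("side"); s=manip.state(); print(s['opening'],s['grip_force'],s['tcp_pos'],s['ft_force'])
crop(im,210,130,330,250,4,"s4")
E
```

```text
0.6181611522428103 63.874651081860065 [ 0.6725 -0.0308  0.0816] [-0.6976  1.0634 -2.592 ]
```

View pics/s4.png

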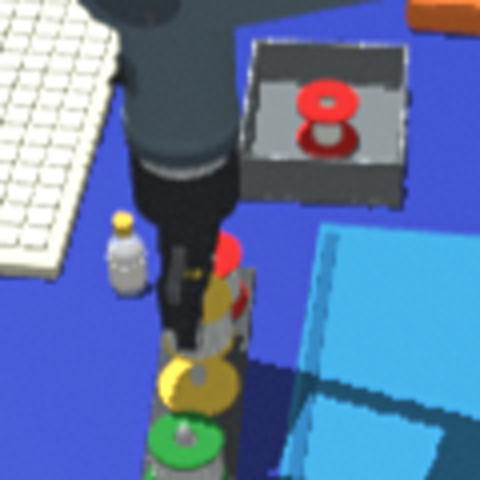

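The yellow reel is level over its spindle, and the green one is home beside it. I'll lower it and open the fingers only part way.

play_rows(
  steps=[
    [[0, 0, 10], 0],
    [[0, 0, 12], 0],
    [[0, 0, 12], 0],
    [[0, 0, 10], 0],
    [[0, 0, 3], 0],
    [[0, 0, 2], 0],
    [[0, 0, 0], 0],
    [[0, 0, 0], 0],
  ],
)

```text
clock: 22.73
tcp_pos: [0.673, -0.0308, 0.0324]
ee_rot: [-3.142, 0.0, -0.0]
ft_force: [-0.1, -0.2, -3.4]
opening: 0.615
grip_force: 63.9
```

play_rows(
  steps=[
    [[0, 0, 0], 0],
    [[0, 0, 0], 0],
    [[0, 0, 0], 0],
    [[0, 0, 0], 0],
  ],
  fingers=0.2,
)

```text
clock: 23.07
tcp_pos: [0.6734, -0.0309, 0.033]
ee_rot: [3.141, -0.0, 0.002]
ft_force: [0.4, 0.7, 0.2]
opening: 0.8
grip_force: 0.0
```

play_rows(
  steps=[
    [[0, 0, -10], 0],
    [[0, 0, -30], 0],
    [[0, 0, -40], 0],
    [[0, 0, -40], 0],
    [[0, 0, -40], 0],
    [[0, 0, -20], 0],
    [[-35, 0, 0], 0],
    [[-35, 0, 0], 0],
    [[-35, 0, 0], 0],
    [[-35, 0, 0], 0],
    [[-35, 0, 0], 0],
    [[0, 0, 0], 0],
    [[0, 0, 0], 0],
  ],
)

```text
clock: 24.15
tcp_pos: [0.4964, -0.0306, 0.2136]
ee_rot: [3.141, -0.001, 0.002]
ft_force: [0.5, 0.1, 0.2]
opening: 0.803
grip_force: 0.0
```

```bash
python3 - <<'E'
from h import *
print("--home"); reels(.05,.075,zt=.061)
s=manip.state();print(s['tcp_pos'],s['q'])
imt,_=grab("top");ims,_=grab("side")
a=cv2.resize(imt[200:290,125:225,::-1],None,fx=4,fy=4,interpolation=cv2.INTER_CUBIC)
b=cv2.resize(ims[280:370,255:355,::-1],None,fx=4,fy=4,interpolation=cv2.INTER_CUBIC)
cv2.imwrite("pics/n1.png",np.hstack([a,b]))
E
```

```text
--home
red top px [317.9269 174.8653] axes [18.5741 18.6705] med [ 0.6797 -0.125   0.0596] atz [ 0.6796 -0.1248]
red side px [261.3063 193.3467] axes [11.813  16.3635] med [ 0.6777 -0.1232  0.0603] atz [ 0.678  -0.1236]
   two red [ 0.679  -0.1249  0.0597] gap 0.0015531849639018598
yel top px [284.2552 178.1896] axes [18.2565 18.7573] med [ 0.6727 -0.0298  0.0597] atz [ 0.6724 -0.0302]
yel side px [258.8092 215.5081] axes [13.2924 17.6797] med [ 0.6703 -0.0275  0.0604] atz [ 0.6709 -0.0287]
   two yel [ 0.6719 -0.0302  0.0594] gap 0.0013677706650991747
grn top px [250.9202 181.1913] axes [18.0483 18.6486] med [0.6663 0.0633 0.0597] atz [0.6661 0.0633]
grn side px [255.9734 239.4492] axes [14.2435 18.3785] med [0.6644 0.0653 0.06  ] atz [0.6644 0.0648]
   two grn [0.6655 0.0634 0.0594] gap 0.0015919474776706095
[ 0.499  -0.031   0.2136] [-0.2857  0.1799  1.6814  0.0002  1.2773  1.2854]
```

View pics/n1.png

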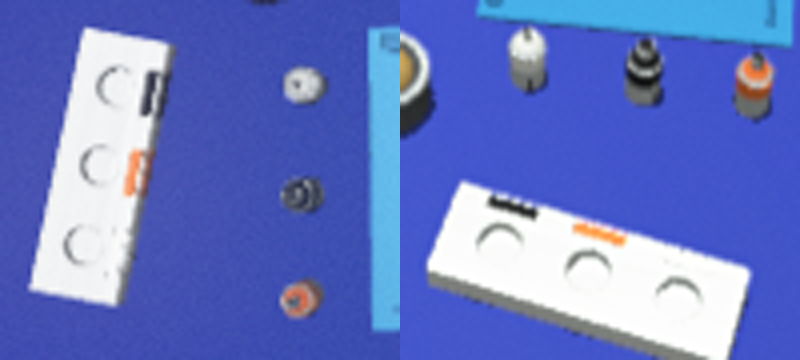

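All three reels are home, with their tops at about 0.060. In the top view the nozzles are white (200.5,221), black (200.5,248.5) and orange (200,275). The rims in the side view are black (279.8,341.8), orange (302,348.3) and white (324.8,355.3).

```bash
cat >> h.py <<'E'
from scipy.optimize import minimize
def proj(n,X):
    c=manip.camera_info(n); r=R.from_rotvec(c['orientation']).as_matrix()
    p=(np.asarray(X)-c['origin'])@r; return p[:,:2]/p[:,2:]*[c['fx'],c['fy']]+[c['cx'],c['cy']]
def cylfit(n,im,xy0,parts,half=14,z0=0.):
    a=np.linspace(0,2*np.pi,24,endpoint=False); ring=np.stack([np.cos(a),np.sin(a),0*a],1)
    c=np.round(proj(n,[[xy0[0],xy0[1],z0+.02]])[0]).astype(int); u0,v0=c-half; w=2*half; S=8
    I=im[v0:v0+w,u0:u0+w].astype(float); M=((I[...,0]+8)/(I[...,2]+8)>.55).astype(float)
    def sil(x):
        m=np.zeros((w*S,w*S),np.uint8)
        for r,zl,zh in parts:
            X=np.vstack([ring*r+[x[0],x[1],z0+z] for z in(zl,zh)])
            h=cv2.convexHull(((proj(n,X)-[u0-.5,v0-.5])*S).astype(np.float32)); cv2.fillConvexPoly(m,np.round(h).astype(int),1)
        return cv2.resize(m.astype(np.float32),(w,w),interpolation=cv2.INTER_AREA)
    f=lambda x:np.abs(sil(x)-M).sum()
    r=minimize(f,xy0,method="Nelder-Mead",options=dict(initial_simplex=np.array(xy0)+np.array([[0,0],[.006,0],[0,.006]])))
    return r.x,r.fun,M.sum()
NOZ=[(.012,0,.038),(.004,.038,.056)]
E
python3 - <<'E'
from h import *
I={n:grab(n)[0] for n in("top","side")}
for k,xy in dict(white=(.557,.207),black=(.481,.209),orange=(.408,.212)).items():
    for n in I: print(k,n,*cylfit(n,I[n],xy,NOZ))
T=dict(black=(153.9,221.75),orange=(149.9,241.25),white=(145.9,261.5));Sd=dict(black=(279.75,341.75),orange=(302,348.25),white=(324.75,355.25))
for k in T: print(k,*two(T[k],Sd[k]),atz("top",*T[k],.022)[:2],atz("side",*Sd[k],.022)[:2])
for n,(u0,v0,u1,v1) in dict(top=(128,200,176,290),side=(255,320,350,380)).items():
    im=I[n].astype(int); m=np.zeros(im.shape[:2],bool); m[v0:v1,u0:u1]=(im[v0:v1,u0:u1,0]>140 if n=="top" else im[v0:v1,u0:u1,0]>195)
    v,u=np.nonzero(m); W=np.array([atz(n,a,b,.022)[:2] for a,b in zip(u,v)])*1000
    print(n,"rack",cv2.minAreaRect(W.astype(np.float32)))
E
```

```text
white top [0.5593 0.2135] 9.6875 83.0
white side [0.5591 0.2123] 16.390625 132.0
black top [0.4808 0.2167] 8.859375 76.0
black side [0.48   0.2147] 15.140625 126.0
orange top [0.4066 0.2175] 8.296875 87.0
orange side [0.4056 0.2156] 13.453125 136.0
black [0.56   0.35   0.0155] 0.00036718867507836225 [0.56   0.3479] [0.5593 0.3534]
orange [0.5034 0.3615 0.0163] 0.0015341058796321456 [0.5043 0.3597] [0.5025 0.3644]
white [0.4458 0.3734 0.016 ] 0.0009616869045501109 [0.4467 0.3713] [0.4455 0.3763]
top rack ((504.6248779296875, 360.2073669433594), (65.2098159790039, 191.86248779296875), 78.11616516113281)Traceback (most recent call last):
  File "<stdin>", line 9, in <module>
  File "h.py", line 13, in atz
    o,k=ray(n,u,v); return o+k*(z-o[2])/k[2]
        ~~~^^^^^^^
  File "h.py", line 10, in ray
    c=manip.camera_info(n); r=R.from_rotvec(c['orientation']).as_matrix()
ValueError: time passes only in moves, steps and waits
```

play_rows(
  steps=[
    [[8.8, -34.8, 0], 0],
    [[8.8, -34.8, 0], 0],
    [[8.8, -34.8, 0], 0],
    [[8.8, -34.8, 0], 0],
    [[8.8, -34.8, 0], 0],
    [[8.8, -34.8, 0], 0],
    [[8.8, -34.8, 0], 0],
    [[0, 0, 20], 0],
    [[0, 0, 40], 0],
    [[0, 0, 40], 0],
    [[0, 0, 30], 0],
    [[0, 0, 13], 0],
    [[0, 0, 0], 0],
    [[0, 0, 0], 0],
    [[0, 0, 0], 0],
    [[0, 0, 0], 0],
  ],
  fingers=0.3,
)

```text
clock: 25.78
tcp_pos: [0.5612, 0.2131, 0.0711]
ee_rot: [-3.141, 0.0, -0.005]
ft_force: [0.0, 0.4, 0.1]
opening: 0.696
grip_force: 0.0
```

play_rows(
  steps=[
    [[-1.5, 0, 20], 0],
    [[0, 0, 20], 0],
    [[0, 0, 13], 0],
    [[0, 0, 0], 0],
    [[0, 0, 0], 0],
    [[0, 0, 0], 0],
  ],
)

```text
clock: 26.28
tcp_pos: [0.5594, 0.213, 0.0181]
ee_rot: [-3.141, 0.0, -0.005]
ft_force: [0.1, 0.0, -0.3]
opening: 0.7
grip_force: 0.0
```

play_rows(
  steps=[
    [[0, 0, 0], 0],
    [[0, 0, 0], 0],
    [[0, 0, 0], 0],
    [[0, 0, 0], 0],
    [[0, 0, 0], 0],
    [[0, 0, 0], 0],
    [[0, 0, 0], 0],
  ],
  fingers=1,
  squeeze=40,
)

```text
clock: 26.87
tcp_pos: [0.5587, 0.213, 0.0175]
ee_rot: [-3.141, 0.0, -0.003]
ft_force: [-1.0, -0.1, 6.1]
opening: 0.264
grip_force: 39.0
```

play_rows(
  steps=[
    [[0, 0, -8], 0],
    [[0, 0, -20], 0],
    [[0, 0, -25], 0],
    [[0, 0, -15], 0],
    [[0, 0, 0], 0],
    [[0, 0, 0], 0],
    [[0, 0, 0], 0],
  ],
)

```text
clock: 27.45
tcp_pos: [0.5572, 0.2126, 0.0835]
ee_rot: [3.141, -0.0, -0.002]
ft_force: [-0.1, 0.0, -0.7]
opening: 0.263
grip_force: 39.2
```

```bash
python3 - <<'E'
from h import *
im,d=grab("side"); s=manip.state(); print(s['opening'],s['grip_force'],s['tcp_pos'],s['ee_rot'])
crop(im,235,240,335,340,4,"n2")
E
```

```text
0.2599988906196017 39.22043859958649 [0.557  0.2126 0.083 ] [ 3.1411 -0.0003 -0.0038]
```

View pics/n2.png

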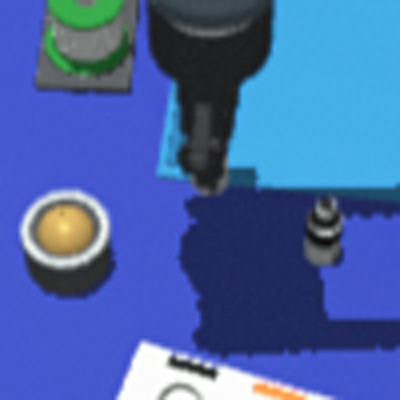

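The white nozzle is held upright with its base showing below the fingers, so I'll take it over to the white socket.

play_rows(
  steps=[
    [[-22, -31.9, 0], 0],
    [[-22, -31.9, 0], 0],
    [[-22, -31.9, 0], 0],
    [[-22, -31.9, 0], 0],
    [[-22, -31.9, 0], 0],
    [[0, 0, 0], 0],
    [[0, 0, 15], 0],
    [[0, 0, 15], 0],
    [[0, 0, 7], 0],
    [[0, 0, 0], 0],
    [[0, 0, 0], 0],
    [[0, 0, 0], 0],
  ],
)

```text
clock: 28.5
tcp_pos: [0.4485, 0.3722, 0.0475]
ee_rot: [-3.141, 0.001, -0.0]
ft_force: [-0.0, -0.6, -0.5]
opening: 0.265
grip_force: 39.4
```

```bash
python3 - <<'E'
from h import *
im,d=grab("side"); s=manip.state(); print(s['opening'],s['grip_force'],s['tcp_pos'],s['ee_rot'],s['ft_force'])
im2,_=grab("top")
a=cv2.resize(im[300:375,265:345,::-1],None,fx=5,fy=5,interpolation=cv2.INTER_CUBIC)
b=cv2.resize(im2[210:285,115:195,::-1],None,fx=5,fy=5,interpolation=cv2.INTER_CUBIC)
cv2.imwrite("pics/n3.png",np.hstack([a,b]))
E
```

```text
0.2594948948829073 39.404540061950684 [0.4487 0.3723 0.0479] [-3.1411  0.0012 -0.0013] [-0.1562 -0.3604 -0.9984]
```

View pics/n3.png

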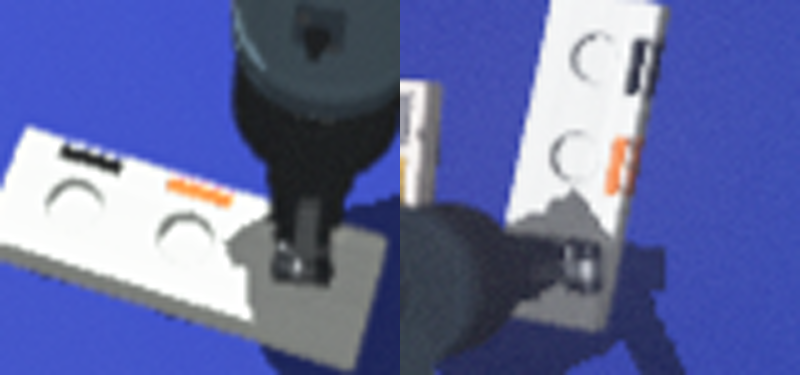

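Side view: the nozzle is over the white socket area at about (303,353), but the gripper hides the rim. I'll feel the way in and watch the force.

play_rows(
  steps=[
    [[0, 0, 4], 0],
    [[0, 0, 4], 0],
    [[0, 0, 3], 0],
    [[0, 0, 3], 0],
    [[0, 0, 0], 0],
    [[0, 0, 0], 0],
  ],
)

```text
clock: 29.1
tcp_pos: [0.4478, 0.3722, 0.033]
ee_rot: [3.141, -0.0, -0.001]
ft_force: [0.6, 0.6, -0.9]
opening: 0.262
grip_force: 39.4
```

play_rows(
  steps=[
    [[0, 0, 2], 0],
    [[0, 0, 2], 0],
    [[0, 0, 1], 0],
    [[0, 0, 0], 0],
    [[0, 0, 0], 0],
  ],
)

```text
clock: 29.52
tcp_pos: [0.448, 0.3723, 0.0282]
ee_rot: [3.141, -0.0, -0.0]
ft_force: [0.1, 0.3, -1.7]
opening: 0.266
grip_force: 39.4
```

play_rows(
  steps=[
    [[0, 0, 0], 0],
    [[0, 0, 0], 0],
    [[0, 0, 0], 0],
    [[0, 0, 0], 0],
  ],
  fingers=0.4,
)

```text
clock: 29.85
tcp_pos: [0.4482, 0.3724, 0.0285]
ee_rot: [-3.141, 0.0, -0.0]
ft_force: [0.1, 0.5, 0.2]
opening: 0.603
grip_force: 0.0
```

play_rows(
  steps=[
    [[0, 0, -8], 0],
    [[0, 0, -20], 0],
    [[0, 0, -30], 0],
    [[0, 0, -30], 0],
    [[-20, 30, 0], 0],
    [[-20, 30, 0], 0],
    [[0, 30, 0], 0],
    [[0, 30, 0], 0],
    [[0, 30, 0], 0],
    [[0, 0, 0], 0],
    [[0, 0, 0], 0],
    [[0, 0, 0], 0],
  ],
)

```text
clock: 30.85
tcp_pos: [0.4085, 0.2226, 0.117]
ee_rot: [-3.141, 0.002, -0.002]
ft_force: [-0.1, -0.0, 0.1]
opening: 0.603
grip_force: 0.0
```

```bash
python3 - <<'E'
from h import *
print(manip.state()['tcp_pos'])
I={n:grab(n) for n in("top","side")}
for k,xy in dict(black=(.481,.214),orange=(.408,.215)).items():
    for n in I: print(k,n,*cylfit(n,I[n][0],xy,NOZ))
for n in I:
    P=cloud(n,I[n][1]); m=(abs(P[...,0]-.4476)<.02)&(abs(P[...,1]-.3719)<.02)&(P[...,2]>.03)
    print(n,m.sum(),np.median(P[m],0),P[m].min(0),P[m].max(0))
E
```

```text
[0.4085 0.2226 0.117 ]
black top [0.4812 0.2166] 9.0625 76.0
black side [0.48   0.2147] 14.125 127.0
orange top [0.3893 0.2379] 250.375 337.0
orange side [0.4058 0.2161] 79.546875 207.0
top 75 [0.4512 0.3694 0.0485] [0.4387 0.3604 0.0318] [0.4614 0.3843 0.0706]
side 105 [0.4489 0.3782 0.0491] [0.4366 0.3636 0.0311] [0.4606 0.3868 0.0668]
```

The white nozzle is home, with its tip at about 66 mm. Next is orange.

play_rows(
  steps=[
    [[-2.5, 5.9, 10], 0],
    [[0, 0, 20], 0],
    [[0, 0, 20], 0],
    [[0, 0, 20], 0],
    [[0, 0, 20], 0],
    [[0, 0, 9], 0],
    [[0, 0, 0], 0],
    [[0, 0, 0], 0],
    [[0, 0, 0], 0],
  ],
)

```text
clock: 31.7
tcp_pos: [0.4063, 0.217, 0.0181]
ee_rot: [-3.141, -0.001, -0.002]
ft_force: [0.0, 0.1, 0.0]
opening: 0.6
grip_force: 0.0
```

play_rows(
  steps=[
    [[0, 0, 0], 0],
    [[0, 0, 0], 0],
    [[0, 0, 0], 0],
    [[0, 0, 0], 0],
    [[0, 0, 0], 0],
    [[0, 0, 0], 0],
  ],
  fingers=1,
  squeeze=40,
)

```text
clock: 32.2
tcp_pos: [0.4063, 0.2166, 0.0184]
ee_rot: [-3.141, 0.001, -0.003]
ft_force: [-0.5, 0.4, 4.4]
opening: 0.26
grip_force: 38.9
```

play_rows(
  steps=[
    [[0, 0, -8], 0],
    [[0, 0, -20], 0],
    [[0, 0, -25], 0],
    [[0, 0, -27], 0],
    [[0, 0, 0], 0],
    [[0, 0, 0], 0],
    [[0, 0, 0], 0],
  ],
)

```text
clock: 32.78
tcp_pos: [0.4052, 0.2163, 0.0975]
ee_rot: [-3.142, 0.0, -0.0]
ft_force: [0.3, -1.1, -0.0]
opening: 0.261
grip_force: 39.2
```

play_rows(
  steps=[
    [[19.8, -28.8, 0], 0],
    [[19.8, -28.8, 0], 0],
    [[19.8, -28.8, 0], 0],
    [[19.8, -28.8, 0], 0],
    [[19.8, -28.8, 0], 0],
    [[0, 0, 0], 0],
    [[0, 0, 20], 0],
    [[0, 0, 20], 0],
    [[0, 0, 8], 0],
    [[0, 0, 0], 0],
    [[0, 0, 0], 0],
    [[0, 0, 0], 0],
  ],
)

```text
clock: 33.78
tcp_pos: [0.5049, 0.3604, 0.05]
ee_rot: [-3.141, 0.001, -0.001]
ft_force: [0.1, 0.3, -0.5]
opening: 0.263
grip_force: 39.5
```

play_rows(
  steps=[
    [[0, 0, 4], 0],
    [[0, 0, 4], 0],
    [[0, 0, 4], 0],
    [[0, 0, 4], 0],
    [[0, 0, 0], 0],
    [[0, 0, 0], 0],
  ],
)

```text
clock: 34.28
tcp_pos: [0.5043, 0.3603, 0.0329]
ee_rot: [3.141, -0.0, -0.001]
ft_force: [-0.7, -0.2, -0.3]
opening: 0.26
grip_force: 39.5
```

play_rows(
  steps=[
    [[0, 0, 2], 0],
    [[0, 0, 2], 0],
    [[0, 0, 0], 0],
    [[0, 0, 0], 0],
  ],
)

```text
clock: 34.62
tcp_pos: [0.5044, 0.3604, 0.0292]
ee_rot: [3.141, -0.0, -0.0]
ft_force: [0.5, -0.3, -0.7]
opening: 0.268
grip_force: 39.5
```

play_rows(
  steps=[
    [[0, 0, 0], 0],
    [[0, 0, 0], 0],
    [[0, 0, 0], 0],
    [[0, 0, 0], 0],
  ],
  fingers=0.4,
)

```text
clock: 34.95
tcp_pos: [0.5047, 0.3605, 0.0295]
ee_rot: [-3.141, 0.0, -0.0]
ft_force: [0.3, -0.2, 0.3]
opening: 0.598
grip_force: 0.0
```

play_rows(
  steps=[
    [[0, 0, -8], 0],
    [[0, 0, -20], 0],
    [[0, 0, -30], 0],
    [[0, 0, -30], 0],
    [[-4.8, 28.9, 0], 0],
    [[-4.8, 28.9, 0], 0],
    [[-4.8, 28.9, 0], 0],
    [[-4.8, 28.9, 0], 0],
    [[-4.8, 28.9, 0], 0],
    [[0, 0, 0], 0],
    [[0, 0, 0], 0],
    [[0, 0, 0], 0],
  ],
)

```text
clock: 35.95
tcp_pos: [0.4811, 0.2162, 0.1181]
ee_rot: [-3.141, 0.002, -0.002]
ft_force: [-0.2, 0.2, 0.4]
opening: 0.601
grip_force: 0.0
```

```bash
python3 - <<'E'
from h import *
print(manip.state()['tcp_pos'])
I={n:grab(n) for n in("top","side")}
print(*cylfit("side",I["side"][0],(.481,.215),NOZ))
for n in I:
    P=cloud(n,I[n][1])
    for x,y in((.4476,.3719),(.5044,.360)):
        m=(abs(P[...,0]-x)<.02)&(abs(P[...,1]-y)<.02)&(P[...,2]>.03)
        print(n,m.sum(),np.median(P[m],0),P[m].min(0),P[m].max(0))
E
```

```text
[0.4811 0.2162 0.1181]
[0.4802 0.2166] 47.25 166.0
  return _methods._mean(a, axis=axis, dtype=dtype,
  ret = um.true_divide(
Traceback (most recent call last):
ValueError: zero-size array to reduction operation minimum which has no identity
```

play_rows(
  steps=[
    [[0, 0, 10], 0],
    [[0, 0, 20], 0],
    [[0, 0, 20], 0],
    [[0, 0, 20], 0],
    [[0, 0, 20], 0],
    [[0, 0, 10], 0],
    [[0, 0, 0], 0],
    [[0, 0, 0], 0],
    [[0, 0, 0], 0],
  ],
)

```text
clock: 36.8
tcp_pos: [0.4812, 0.2163, 0.018]
ee_rot: [-3.141, -0.0, -0.002]
ft_force: [0.8, -0.1, 0.7]
opening: 0.6
grip_force: 0.0
```

play_rows(
  steps=[
    [[0, 0, 0], 0],
    [[0, 0, 0], 0],
    [[0, 0, 0], 0],
    [[0, 0, 0], 0],
    [[0, 0, 0], 0],
    [[0, 0, 0], 0],
  ],
  fingers=1,
  squeeze=40,
)

```text
clock: 37.3
tcp_pos: [0.4814, 0.2161, 0.0185]
ee_rot: [-3.141, 0.0, -0.003]
ft_force: [-0.9, 0.3, 5.0]
opening: 0.266
grip_force: 39.0
```

play_rows(
  steps=[
    [[0, 0, -8], 0],
    [[0, 0, -20], 0],
    [[0, 0, -25], 0],
    [[0, 0, -27], 0],
    [[0, 0, 0], 0],
    [[0, 0, 0], 0],
    [[0, 0, 0], 0],
  ],
)

```text
clock: 37.88
tcp_pos: [0.4801, 0.2158, 0.0973]
ee_rot: [3.142, -0.0, -0.0]
ft_force: [-1.3, 0.2, -0.8]
opening: 0.261
grip_force: 39.3
```

play_rows(
  steps=[
    [[16.2, -26.5, 0], 0],
    [[16.2, -26.5, 0], 0],
    [[16.2, -26.5, 0], 0],
    [[16.2, -26.5, 0], 0],
    [[16.2, -26.5, 0], 0],
    [[0, 0, 0], 0],
    [[0, 0, 20], 0],
    [[0, 0, 20], 0],
    [[0, 0, 8], 0],
    [[0, 0, 0], 0],
    [[0, 0, 0], 0],
    [[0, 0, 0], 0],
  ],
)

```text
clock: 38.88
tcp_pos: [0.562, 0.3483, 0.05]
ee_rot: [-3.141, 0.001, -0.001]
ft_force: [-0.5, 0.9, -0.9]
opening: 0.263
grip_force: 39.4
```

play_rows(
  steps=[
    [[0, 0, 4], 0],
    [[0, 0, 4], 0],
    [[0, 0, 4], 0],
    [[0, 0, 4], 0],
    [[0, 0, 0], 0],
    [[0, 0, 0], 0],
  ],
)

```text
clock: 39.38
tcp_pos: [0.5612, 0.3483, 0.0329]
ee_rot: [3.141, -0.0, -0.001]
ft_force: [-0.3, -0.6, -1.2]
opening: 0.259
grip_force: 39.4
```

play_rows(
  steps=[
    [[0, 0, 2], 0],
    [[0, 0, 2], 0],
    [[0, 0, 0], 0],
    [[0, 0, 0], 0],
  ],
)

```text
clock: 39.72
tcp_pos: [0.5615, 0.3484, 0.0292]
ee_rot: [3.142, -0.0, -0.0]
ft_force: [0.2, 0.5, -0.1]
opening: 0.257
grip_force: 39.4
```

play_rows(
  steps=[
    [[0, 0, 0], 0],
    [[0, 0, 0], 0],
    [[0, 0, 0], 0],
    [[0, 0, 0], 0],
  ],
  fingers=0.4,
)

```text
clock: 40.05
tcp_pos: [0.5617, 0.3484, 0.0295]
ee_rot: [-3.141, 0.0, -0.001]
ft_force: [1.0, -0.2, 0.0]
opening: 0.6
grip_force: 0.0
```

play_rows(
  steps=[
    [[0, 0, -8], 0],
    [[0, 0, -20], 0],
    [[0, 0, -40], 0],
    [[0, 0, -40], 0],
    [[0, 0, -40], 0],
    [[0, 0, -30], 0],
    [[-9.3, 40, 0], 0],
    [[-9.3, 40, 0], 0],
    [[-9.3, 40, 0], 0],
    [[-9.3, 40, 0], 0],
    [[-9.3, 40, 0], 0],
    [[-9.3, 40, 0], 0],
    [[-9.3, 40, 0], 0],
    [[-9.3, 40, 0], 0],
    [[-9.3, 40, 0], 0],
    [[-9.3, 40, 0], 0],
    [[0, 0, 0], 0],
    [[0, 0, 0], 0],
  ],
)

```text
clock: 41.55
tcp_pos: [0.4682, -0.0538, 0.2081]
ee_rot: [3.141, -0.009, 0.002]
ft_force: [0.7, 0.0, 0.2]
opening: 0.597
grip_force: 0.0
```

```bash
python3 - <<'E'
from h import *
s=manip.state();print(s['tcp_pos'],s['q'])
I={n:grab(n) for n in("top","side")}
for n in I:
    P=cloud(n,I[n][1])
    for x,y in((.4476,.3719),(.5044,.360),(.5612,.3481)):
        m=(abs(P[...,0]-x)<.018)&(abs(P[...,1]-y)<.018)&(P[...,2]>.03)
        if m.sum(): print(n,m.sum(),np.median(P[m],0),P[m].max(0))
    m=(abs(P[...,0]-.41)<.05)&(abs(P[...,1]+.327)<.05)&(P[...,2]>.112)&(P[...,2]<.14)
    v,u=np.nonzero(m)
    if m.sum(): print("cap",n,m.sum(),np.median(P[m],0),u.mean(),v.mean(),cv2.minEnclosingCircle(np.stack([u,v],1).astype(np.float32)))
a=cv2.resize(I["top"][0][205:295,355:425,::-1],None,fx=6,fy=6,interpolation=cv2.INTER_CUBIC)
b=cv2.resize(I["side"][0][130:190,325:371,::-1],None,fx=8,fy=8,interpolation=cv2.INTER_CUBIC)
c=np.zeros((540,790,3),np.uint8); c[:540,:420]=a; c[:480,420:788]=b; cv2.imwrite("pics/cap.png",c)
E
```

```text
[ 0.4682 -0.0538  0.2081] [-0.3517  0.1338  1.7515  0.0001  1.2551  1.2246]
top 74 [0.4507 0.3694 0.0483] [0.4614 0.3859 0.065 ]
top 70 [0.5061 0.3569 0.0492] [0.517  0.3701 0.0681]
top 73 [0.5612 0.3445 0.0509] [0.5731 0.3591 0.0681]
cap top 186 [ 0.4132 -0.327   0.1222] 399.80645161290323 271.0376344086022 ((399.7209167480469, 271.2325439453125), 7.818812847137451)
side 101 [0.4486 0.3778 0.0485] [0.4605 0.3863 0.0678]
side 105 [0.5045 0.3661 0.0501] [0.516  0.3739 0.0715]
side 108 [0.56   0.354  0.0503] [0.5715 0.3616 0.071 ]
cap side 71 [ 0.4062 -0.3208  0.1221] 351.01408450704224 145.2112676056338 ((350.2368469238281, 145.0263214111328), 5.176357269287109)
```

View pics/cap.png

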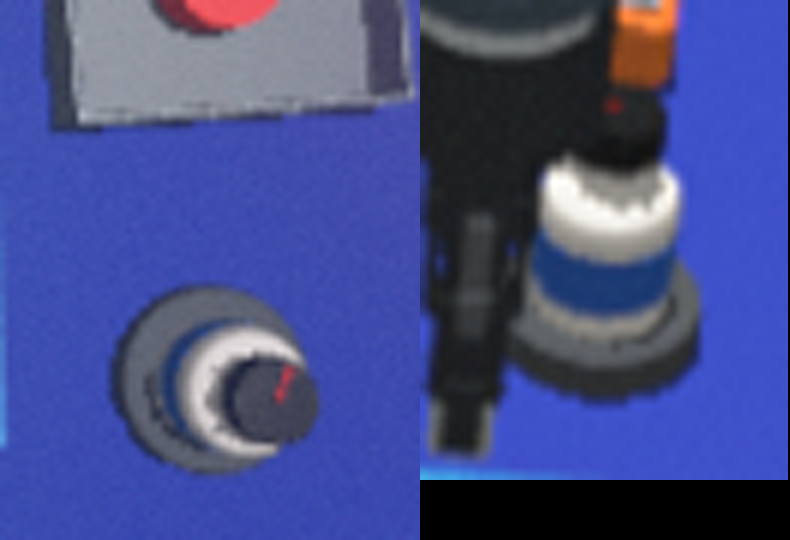

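All three nozzles are home, with tips at about 66–70 mm. In the top view the cap face is at (400.8,271.8), with its red line pointing up and to the right; the neck tab is hidden from both cameras.

```bash
python3 - <<'E'
from h import *
print(atz("top",400.8,271.8,.124),"foot",atz("top",390.6,268.2,.022))
print("side cap",atz("side",420-420+325+(625-420)/8,130+110/8,.124),two((400.8,271.8),(325+(625-420)/8,130+110/8)))
a=atz("top",355+278/6,205+400/6,.124);b=atz("top",355+290/6,205+368/6,.124);print("line",np.degrees(np.arctan2(*(b-a)[[1,0]])))
E
```

```text
[ 0.4113 -0.3289  0.124 ] foot [ 0.4113 -0.3288  0.022 ]
side cap [ 0.4077 -0.326   0.124 ] (array([ 0.4092, -0.33  ,  0.1206]), np.float64(0.0035400466629002666))
line -22.843622011565696
```

play_rows(
  steps=[
    [[-8.1, 39.3, 0], 0],
    [[-8.1, 39.3, 0], 0],
    [[-8.1, 39.3, 0], 0],
    [[-8.1, 39.3, 0], 0],
    [[-8.1, 39.3, 0], 0],
    [[-8.1, 39.3, 0], 0],
    [[-8.1, 39.3, 0], 0],
    [[0, 0, 0], 0],
    [[0, 0, 0], 0],
    [[0, 0, 0], 0],
  ],
  fingers=0.2,
)

```text
clock: 42.48
tcp_pos: [0.4126, -0.325, 0.207]
ee_rot: [-3.14, -0.002, 0.0]
ft_force: [0.4, 0.7, 1.0]
opening: 0.804
grip_force: 0.0
```

play_rows(
  steps=[
    [[-1.5, 3.5, 0], 0],
    [[0, 0, 0], -0.12],
    [[0, 0, 0], -0.12],
    [[0, 0, 0], -0.12],
    [[0, 0, 0], -0.12],
    [[0, 0, 0], -0.12],
    [[0, 0, 0], -0.12],
    [[0, 0, 0], -0.12],
    [[0, 0, 0], -0.12],
    [[0, 0, 0], -0.12],
    [[0, 0, 0], -0.12],
    [[0, 0, 0], -0.12],
    [[0, 0, 0], -0.12],
    [[0, 0, 0], -0.12],
    [[0, 0, 0], -0.12],
    [[0, 0, 0], -0.12],
    [[0, 0, 20], 0],
    [[0, 0, 20], 0],
    [[0, 0, 20], 0],
    [[0, 0, 0], 0],
  ],
)

```text
clock: 44.15
tcp_pos: [0.4093, -0.3265, 0.144]
ee_rot: [-1.946, -2.458, -0.003]
ft_force: [-0.3, -0.1, -0.4]
opening: 0.804
grip_force: 0.0
```

```bash
python3 - <<'E'
from h import *
s=manip.state();m=R.from_rotvec(s['ee_rot']).as_matrix();e=np.array([.4110,-.3288,.095])-s['tcp_pos']
print(s['tcp_pos'],s['q'],"tool x",m[:,0],"delta tool mm",m.T@e*1000)
E
```

```text
[ 0.4093 -0.3265  0.144 ] [-0.8867  0.2923  1.7168  0.0002  1.1394 -1.1185] tool x [-0.2297  0.9733  0.0063] delta tool mm [-2.9799  1.2732 48.972 ]
```

play_rows(
  steps=[
    [[-2.7, 1.2, 15], 0],
    [[0, 0, 15], 0],
    [[0, 0, 12], 0],
    [[0, 0, 6], 0],
    [[0, 0, 0], 0],
    [[0, 0, 0], 0],
    [[0, 0, 0], 0],
  ],
)

```text
clock: 44.73
tcp_pos: [0.4127, -0.3328, 0.1005]
ee_rot: [1.951, 2.46, -0.001]
ft_force: [0.2, 0.1, -0.2]
opening: 0.796
grip_force: 0.0
```

play_rows(
  steps=[
    [[0, 0, 0], 0],
    [[0, 0, 0], 0],
    [[0, 0, 0], 0],
    [[0, 0, 0], 0],
    [[0, 0, 0], 0],
    [[0, 0, 0], 0],
  ],
  fingers=1,
  squeeze=35,
)

```text
clock: 45.23
tcp_pos: [0.4118, -0.3329, 0.1002]
ee_rot: [1.953, 2.46, -0.001]
ft_force: [-1.6, 0.7, 5.7]
opening: 0.434
grip_force: 34.8
```

I closed about 4 mm off the cap's axis, so I'll open, recentre and grip again.

play_rows(
  steps=[
    [[0, 0, 0], 0],
    [[0, 0, 0], 0],
    [[0, 0, 0], 0],
    [[4, 0, 0], 0],
    [[0, 0, 4], 0],
    [[0, 0, 0], 0],
    [[0, 0, 0], 0],
    [[0, 0, 0], 0],
    [[0, 0, 0], 0],
  ],
  fingers=0.3,
)

```text
clock: 45.98
tcp_pos: [0.4111, -0.3287, 0.0953]
ee_rot: [1.953, 2.461, -0.0]
ft_force: [-0.1, 0.5, 0.4]
opening: 0.697
grip_force: 0.0
```

play_rows(
  steps=[
    [[0, 0, 0], 0],
    [[0, 0, 0], 0],
    [[0, 0, 0], 0],
    [[0, 0, 0], 0],
    [[0, 0, 0], 0],
    [[0, 0, 0], 0],
  ],
  fingers=1,
  squeeze=35,
)

```text
clock: 46.48
tcp_pos: [0.4109, -0.3288, 0.0956]
ee_rot: [1.953, 2.461, -0.001]
ft_force: [-2.7, 0.6, 5.1]
opening: 0.435
grip_force: 35.1
```

```bash
python3 - <<'E'
from h import *
s=manip.state();print(s['tcp_pos'],s['ft_force'],s['torque'],s['q'][5],s['grip_force'],s['opening'])
E
```

```text
[ 0.4109 -0.3288  0.0956] [-2.6887  0.6455  5.1239] [-0.021   0.4454 -0.0023] -1.1155242315559915 35.077155232429504 0.43535292192309677
```

Now clockwise, which is a positive turn about the tool's z. I'll do it in stages and watch the wrist moment.

play_rows(
  steps=[
    [[0, 0, 0], 0.1],
    [[0, 0, 0], 0.1],
    [[0, 0, 0], 0.1],
    [[0, 0, 0], 0.1],
    [[0, 0, 0], 0.1],
    [[0, 0, 0], 0.1],
  ],
)

```text
clock: 46.98
tcp_pos: [0.4113, -0.3288, 0.0956]
ee_rot: [2.597, 1.767, 0.0]
ft_force: [-2.1, 0.3, 4.2]
opening: 0.431
grip_force: 35.1
```

```bash
python3 - <<'E'
from h import *
s=manip.state();print(s['tcp_pos'],s['ft_force'],s['torque'],s['q'],s['joint_efforts'][5],s['grip_force'])
im,_=grab("top");crop(im,380,255,420,290,3,"x")
hsv=cv2.cvtColor(im,cv2.COLOR_RGB2HSV).astype(int);m=COL['red'](hsv[...,0],hsv[...,1],hsv[...,2]);m[:260]=0;m[285:]=0;m[:,:385]=0;m[:,415:]=0;print(np.argwhere(m))
E
```

```text
[ 0.4113 -0.3288  0.0956] [-2.0541  0.2906  4.2057] [0.0816 0.2468 0.0646] [-0.8865  0.3495  1.7716  0.      1.0199 -0.5107] -1.5210658684372902 35.06208837032318
[]
```

play_rows(
  steps=[
    [[0, 0, 0], 0.1],
    [[0, 0, 0], 0.1],
    [[0, 0, 0], 0.1],
    [[0, 0, 0], 0.1],
    [[0, 0, 0], 0.1],
  ],
)

```text
clock: 47.45
tcp_pos: [0.4115, -0.329, 0.0956]
ee_rot: [2.952, 1.073, 0.001]
ft_force: [-0.7, -0.1, 3.3]
opening: 0.435
grip_force: 35.0
```

```bash
echo 'from h import *
s=manip.state();print(s["tcp_pos"],s["ee_rot"],s["ft_force"],s["torque"],s["q"][5],s["joint_efforts"][5],s["grip_force"])' > st.py; python3 st.py
```

```text
[ 0.4115 -0.329   0.0956] [2.9516 1.073  0.0009] [-0.748  -0.1481  3.3493] [-0.0065  0.0528  0.122 ] -0.013140845265036167 -1.5203304961323738 35.01856505870819
```

play_rows(
  steps=[
    [[0, 0, 0], 0.1],
    [[0, 0, 0], 0.1],
    [[0, 0, 0], 0.1],
  ],
)

```text
clock: 47.7
tcp_pos: [0.4116, -0.3291, 0.0956]
ee_rot: [3.079, 0.62, 0.001]
ft_force: [-0.2, -1.3, 1.9]
opening: 0.43
grip_force: 35.0
```

```bash
python3 st.py
```

```text
[ 0.4116 -0.3291  0.0956] [3.0786 0.6198 0.0014] [-0.2212 -1.2841  1.942 ] [-0.0918  0.055   0.0541] 0.2868831194422133 -1.5197466686367989 34.98069941997528
```

play_rows(
  steps=[
    [[0, 0, 0], 0.1],
    [[0, 0, 0], 0.1],
    [[0, 0, 0], 0.1],
  ],
)

```text
clock: 47.95
tcp_pos: [0.4116, -0.3293, 0.0956]
ee_rot: [3.136, 0.153, 0.002]
ft_force: [0.3, -1.8, 1.8]
opening: 0.432
grip_force: 35.0
```

```bash
python3 st.py
```

```text
[ 0.4116 -0.3293  0.0956] [3.1365 0.1528 0.0018] [ 0.35   -1.8332  1.7671] [-0.121   0.0295  0.0614] 0.5868394453077177 -1.5191686525940895 34.9620795249939
```

play_rows(
  steps=[
    [[0, 0, 0], 0.1],
    [[0, 0, 0], 0.1],
    [[0, 0, 0], 0.1],
  ],
)

```text
clock: 48.2
tcp_pos: [0.4117, -0.3295, 0.0956]
ee_rot: [3.124, -0.318, 0.002]
ft_force: [0.4, -2.7, 1.1]
opening: 0.433
grip_force: 34.9
```

```bash
python3 st.py
```

```text
[ 0.4117 -0.3295  0.0956] [ 3.124  -0.3177  0.0022] [ 0.3687 -2.675   1.127 ] [-0.2653  0.0897  0.0851] 0.886915252688175 -1.5186494216322899 34.9439263343811
```

play_rows(
  steps=[
    [[0, 0, 0], 0.1],
    [[0, 0, 0], 0.1],
    [[0, 0, 0], 0.1],
  ],
)

```text
clock: 48.45
tcp_pos: [0.4116, -0.3296, 0.0956]
ee_rot: [3.041, -0.781, 0.003]
ft_force: [-0.7, -2.3, 2.8]
opening: 0.43
grip_force: 34.9
```

```bash
python3 st.py
```

```text
[ 0.4116 -0.3296  0.0956] [ 3.0414 -0.7808  0.0025] [-0.7488 -2.337   2.797 ] [-0.3265  0.1562  0.0267] 1.1868644940557322 -1.5185895189642906 34.92847144603729
```

play_rows(
  steps=[
    [[0, 0, 0], 0.1],
    [[0, 0, 0], 0.1],
    [[0, 0, 0], 0.1],
  ],
)

```text
clock: 48.7
tcp_pos: [0.4118, -0.3302, 0.0957]
ee_rot: [2.891, -1.223, 0.004]
ft_force: [4.9, -9.6, -1.7]
opening: 0.433
grip_force: 35.7
```

```bash
python3 st.py
```

```text
[ 0.4118 -0.3302  0.0957] [ 2.8908 -1.2234  0.0041] [ 4.9149 -9.5766 -1.6739] [-1.4273 -0.6611  0.9633] 1.485516492870873 -0.6643630005419254 35.74924349784851
```

The moment jumped to 0.96 N m against about 0.06 while turning, so the cap is on its stop. I'll release and lift away.

play_rows(
  steps=[
    [[0, 0, 0], 0],
    [[0, 0, 0], 0],
    [[0, 0, 0], 0],
  ],
)

```text
clock: 48.95
tcp_pos: [0.4116, -0.33, 0.0957]
ee_rot: [2.894, -1.218, 0.003]
ft_force: [0.4, -5.8, 0.4]
opening: 0.429
grip_force: 36.1
```

play_rows(
  steps=[
    [[0, 0, 0], 0],
    [[0, 0, 0], 0],
    [[0, 0, 0], 0],
    [[0, 0, 0], 0],
  ],
  fingers=0.25,
)

```text
clock: 49.28
tcp_pos: [0.4109, -0.3279, 0.0949]
ee_rot: [-2.893, 1.222, 0.002]
ft_force: [-0.8, 0.3, -1.0]
opening: 0.751
grip_force: 0.0
```

play_rows(
  steps=[
    [[0, 0, -10], 0],
    [[0, 0, -25], 0],
    [[0, 0, -35], 0],
    [[0, 0, -35], 0],
    [[0, 0, -35], 0],
    [[0, 0, 0], 0],
    [[0, 0, 0], 0],
  ],
)

```text
clock: 49.87
tcp_pos: [0.4121, -0.3295, 0.2385]
ee_rot: [2.891, -1.222, 0.009]
ft_force: [-0.2, 0.0, -1.1]
opening: 0.747
grip_force: 0.0
```

```bash
python3 - <<'E'
from h import *
s=manip.state();m=R.from_rotvec(s['ee_rot']).as_matrix()
print(s['tcp_pos'],s['q'],"tool move for world (-150,-150,0):",m.T@[-150,-150,0])
E
```

```text
[ 0.4121 -0.3295  0.2385] [-0.8863  0.2097  1.5812  0.0002  1.3447  1.4841] tool move for world (-150,-150,0): [  3.01   212.1107   0.0971]
```

play_rows(
  steps=[
    [[0, 40, 0], 0],
    [[0, 40, 0], 0],
    [[0, 40, 0], 0],
    [[0, 40, 0], 0],
    [[0, 40, 0], 0],
    [[0, 0, 0], 0],
    [[0, 0, 0], 0],
    [[0, 0, 0], 0],
    [[0, 0, 0], 0],
  ],
)

```text
clock: 50.62
tcp_pos: [0.2682, -0.4667, 0.2346]
ee_rot: [-2.893, 1.221, 0.001]
ft_force: [0.3, 1.0, 0.8]
opening: 0.753
grip_force: 0.0
```

```bash
python3 - <<'E'
from h import *
reels(.05,.075,zt=.061)
im,_=grab("top");s,_=grab("side")
a=cv2.resize(im[140:290,130:430,::-1],(800,400),interpolation=cv2.INTER_CUBIC)
b=cv2.resize(im[255:290,380:420,::-1],None,fx=5,fy=5,interpolation=cv2.INTER_CUBIC)
c=cv2.resize(s[130:180,320:380,::-1],None,fx=4,fy=4,interpolation=cv2.INTER_CUBIC)
e=cv2.resize(s[280:375,255:355,::-1],(210,200),interpolation=cv2.INTER_CUBIC)
o=np.zeros((600,800,3),np.uint8);o[:400]=a;o[400:575,:200]=b;o[400:600,210:450]=c;o[400:600,460:670]=e
cv2.imwrite("pics/fin.png",o)
E
```

```text
red top px [317.9154 174.8579] axes [18.4888 18.6393] med [ 0.6801 -0.1246  0.0596] atz [ 0.6797 -0.1247]
red side px [261.3063 193.3467] axes [11.813  16.3635] med [ 0.6779 -0.1232  0.0601] atz [ 0.678  -0.1236]
   two red [ 0.679  -0.1249  0.0598] gap 0.0015765417357428292
yel top px [284.1348 178.2007] axes [17.7036 18.6772] med [ 0.6783 -0.0267  0.0594] atz [ 0.6724 -0.0298]
yel side px [258.8092 215.5081] axes [13.2924 17.6797] med [ 0.6703 -0.0272  0.0606] atz [ 0.6709 -0.0287]
   two yel [ 0.6719 -0.0299  0.0598] gap 0.0013654964312816479
grn top px [250.9082 181.1828] axes [17.9025 18.6641] med [0.6665 0.0636 0.0596] atz [0.6661 0.0634]
grn side px [255.8994 239.4707] axes [14.2052 18.4895] med [0.6644 0.0652 0.0605] atz [0.6646 0.0649]
   two grn [0.6656 0.0635 0.0593] gap 0.001415404247203756
```

View pics/fin.png

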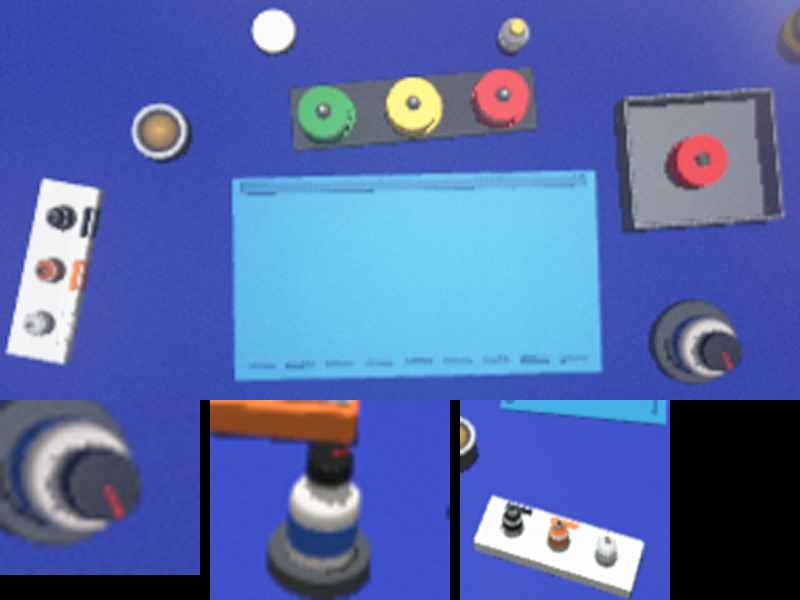

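All reels, nozzles and the spent reel look right. The cap line now points to the lower right at about −152°. The stop I felt could have been a fingertip on the neck tab, so I'll grip again higher and at another angle and check with a further clockwise turn.

play_rows(
  steps=[
    [[0, -40, 0], 0],
    [[0, -40, 0], 0],
    [[0, -40, 0], 0],
    [[0, -40, 0], 0],
    [[0, -40, 0], 0],
    [[0, 0, 0], -0.1],
    [[0, 0, 0], -0.1],
    [[0, 0, 0], -0.1],
    [[0, 0, 0], -0.1],
    [[0, 0, 0], -0.1],
    [[0, 0, 0], -0.1],
    [[0, 0, 0], -0.1],
    [[0, 0, 0], -0.1],
    [[0, 0, 0], -0.1],
    [[0, 0, 20], 0],
    [[0, 0, 40], 0],
    [[0, 0, 20], 0],
    [[0, 0, 0], 0],
    [[0, 0, 0], 0],
    [[0, 0, 0], 0],
  ],
)

```text
clock: 52.48
tcp_pos: [0.412, -0.3291, 0.1568]
ee_rot: [3.136, 0.158, 0.002]
ft_force: [-0.0, 0.3, 0.9]
opening: 0.751
grip_force: 0.0
```

```bash
python3 - <<'E'
from h import *
s=manip.state();m=R.from_rotvec(s['ee_rot']).as_matrix();e=np.array([.4112,-.3289,.104])-s['tcp_pos']
print(s['tcp_pos'],s['q'],"delta tool mm",m.T@e*1000)
E
```

```text
[ 0.412  -0.3291  0.1568] [-0.8857  0.28    1.6988  0.      1.1605  0.5845] delta tool mm [-0.869  -0.3886 52.8177]
```

play_rows(
  steps=[
    [[-0.5, 0, 15], 0],
    [[0, 0, 20], 0],
    [[0, 0, 12], 0],
    [[0, 0, 5], 0],
    [[0, 0, 0], 0],
    [[0, 0, 0], 0],
    [[0, 0, 0], 0],
  ],
)

```text
clock: 53.07
tcp_pos: [0.4114, -0.3296, 0.1049]
ee_rot: [3.135, 0.157, 0.003]
ft_force: [-0.5, 0.4, 0.0]
opening: 0.748
grip_force: 0.0
```

play_rows(
  steps=[
    [[0, 0, 0], 0],
    [[0, 0, 0], 0],
    [[0, 0, 0], 0],
    [[0, 0, 0], 0],
    [[0, 0, 0], 0],
    [[0, 0, 0], 0],
  ],
  fingers=1,
  squeeze=35,
)

```text
clock: 53.57
tcp_pos: [0.411, -0.3294, 0.1044]
ee_rot: [3.136, 0.157, 0.002]
ft_force: [0.3, 0.0, 6.8]
opening: 0.434
grip_force: 34.7
```

play_rows(
  steps=[
    [[0, 0, 0], 0.05],
    [[0, 0, 0], 0.05],
    [[0, 0, 0], 0],
  ],
)

```text
clock: 53.82
tcp_pos: [0.4105, -0.3294, 0.1043]
ee_rot: [3.14, -0.002, 0.0]
ft_force: [-2.1, -0.3, 7.0]
opening: 0.427
grip_force: 35.2
```

```bash
python3 st.py
```

```text
[ 0.4105 -0.3294  0.1043] [ 3.1398 -0.0025  0.    ] [-2.0576 -0.2801  6.9591] [-0.007   0.3956  0.3955] 0.6855734704280284 1.0733209177851677 35.1735645532608
```

play_rows(
  steps=[
    [[0, 0, 0], 0.05],
    [[0, 0, 0], 0.05],
    [[0, 0, 0], 0],
  ],
)

```text
clock: 54.07
tcp_pos: [0.4124, -0.3295, 0.1043]
ee_rot: [3.135, -0.16, 0.006]
ft_force: [4.4, -0.2, 1.9]
opening: 0.43
grip_force: 35.4
```

```bash
python3 st.py
```

```text
[ 0.4124 -0.3295  0.1043] [ 3.1352 -0.1598  0.0059] [ 4.4115 -0.2259  1.8705] [-0.0255 -0.8721  0.3603] 0.7853556312298654 0.9449762105941772 35.43057560920715
```

play_rows(
  steps=[
    [[0, 0, 0], 0],
    [[0, 0, 0], 0],
    [[0, 0, 0], 0],
    [[0, 0, 0], 0],
    [[0, 0, -10], 0],
    [[0, 0, -30], 0],
    [[0, 0, -40], 0],
    [[0, 0, -40], 0],
    [[-30, 30, -10], 0],
    [[-30, 30, 0], 0],
    [[-30, 30, 0], 0],
    [[-30, 30, 0], 0],
    [[0, 0, 0], 0],
    [[0, 0, 0], 0],
    [[0, 0, 0], 0],
  ],
  fingers=0.25,
)

```text
clock: 55.32
tcp_pos: [0.2822, -0.4333, 0.2332]
ee_rot: [-3.137, 0.16, -0.001]
ft_force: [0.5, 0.0, 0.7]
opening: 0.745
grip_force: 0.0
```

```bash
python3 - <<'E'
from h import *
im,_=grab("top");I=im.astype(float)[260:285,388:414];w=np.clip(I[...,0]-np.maximum(I[...,1],I[...,2])-25,0,None)
v,u=np.nonzero(w);W=np.array([atz("top",a+388,b+260,.124)[:2] for a,b in zip(u,v)]);ww=w[v,u]
c=(W*ww[:,None]).sum(0)/ww.sum();d=c-[.4113,-.3289];print("line centroid",c,np.degrees(np.arctan2(d[1],d[0])),np.hypot(*d))
im=np.load("top0.npz")['im'];I=im.astype(float)[260:285,388:414];w=np.clip(I[...,0]-np.maximum(I[...,1],I[...,2])-25,0,None)
v,u=np.nonzero(w);W=np.array([atz("top",a+388,b+260,.124)[:2] for a,b in zip(u,v)]);ww=w[v,u]
c=(W*ww[:,None]).sum(0)/ww.sum();d=c-[.4113,-.3289];print("start",c,np.degrees(np.arctan2(d[1],d[0])))
E
```

```text
line centroid [ 0.4032 -0.3324] -156.59833191005316 0.008828163612102122
start [ 0.4203 -0.332 ] -19.2081860405633
```

```bash
python3 -c "
from bench import manip
print(manip.state()['clock'],manip.job_done())"
```

```text
the job is handed in; nothing more can be done
55.3667 None
```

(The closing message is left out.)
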